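# Pull the jar crate forward with the pull hook and clip the hook away

## Task

Take the pull hook off the carton, lower its blade into the crate that holds the two jars, just behind the crate's near wall, and drag the crate towards you until all of it stands between the two white tape lines, with the jars still standing in it. Then put the hook away: press its shaft down into both spring clips of the holder, blade hanging down, until it snaps home, and let go. Touch that crate and its jars with the hook only, never with the hand, and leave the empty crate and everything else where they are.

Things in the scene. Friction and masses are not known exactly. Their poses are not given: they have to be found in the camera images.
- pull_hook: Pull hook, 197 mm long, 0.22 kg, lying level on the carton, blade hanging over its far end. Origin: centre of the wooden grip, a flat-sided block 60 (x) by 22 (y) by 30 mm high (z); pinch it across y. +x points to the blade, +z up. A round steel shaft 18 mm thick runs through the origin from x = -78 to +117 mm, bare on both sides of the grip. Balance point within 20 mm of the origin.
- hook_edge (a point): Middle of the lower edge of the pull hook's blade, at (117, 0, -55) mm in its frame. The blade is a flat steel plate at the shaft's end, 4 mm thick (x 115 to 119 mm), 50 mm wide (y), from 9 mm above to 55 mm below the shaft axis.
- carton: Plain brown carton on which the pull hook lies: 110 (x) by 120 (y) by 90 mm high, fixed. Origin: centre of its underside. To the left or right of the robot.
- crate: The crate with the two jars in it: black, open-topped, 120 (x) by 140 (y) by 75 mm high, walls and floor 5 mm thick, 0.35 kg, loose, at the far side of the table. Origin: centre of its underside. Its -x wall is the near wall (faces the robot), inner face at x = -55 mm, with about 40 mm of free space between it and the jars.
- corner0 (a point): Near lower corner of the jar crate, at (-60, -70, 0) mm in its frame.
- corner1 (a point): Near lower corner of the jar crate, at (-60, +70, 0) mm in its frame.
- jar_a: Amber glass jar with a metal cap standing in the crate, 48 mm in diameter, 85 mm high, 0.14 kg, loose. Origin: centre of its underside.
- jar_b: The second such jar in the crate, alike.
- crate_b: Empty crate of the same make and size beside the jar crate; leave it alone. Origin: centre of its underside.
- lines: Two parallel white tape lines on the table, flat, 460 mm long along y, 20 mm wide. Origin: midway between them on the table; their inner edges lie at x = -90 and +90 mm, so the 120 mm deep crate has 30 mm to spare each way.
- holder: Holder for the pull hook, fixed: grey base plate 150 (x) by 70 (y) by 12 mm with two pairs of upright steel spring jaws (clips) at x = -50 and +50 mm, each 16 mm long in x. Origin: centre of its underside. The shaft goes in from above along the holder's x axis, either way round, one clip on each side of the grip, which has 12 mm to spare at each end.
- seat (a point): Where the grip's centre lies when snapped home: (0, 0, 75) mm in the holder's frame, the shaft resting on posts. The rounded jaws stand 12 mm apart at z = 84 mm, flared above up to z = 101 mm (22 mm out); they spring apart as the 18 mm shaft is pressed through both, about 8 N in all. The shaft meets them with its axis about 17 mm above the seat.
- tape_roll: Roll of tape lying flat, 92 mm across, 45 mm high, bystander. Origin: centre of its underside.
- jar_c: Jar like the others standing on the table by itself, bystander. Origin: centre of its underside.
- small_box: Small closed carton 80 by 90 by 70 mm, bystander. Origin: centre of its underside.
- flat_box: Flat closed carton 120 by 90 by 50 mm, bystander. Origin: centre of its underside.
- spray: White bottle, 64 mm across, 170 mm high, bystander. Origin: centre of its underside.
Not all that is in view belongs to the job. Leave any pink look-alike of the crate alone.

How it is judged:
By the outcome, as a careful person would: the job done as asked, in the order asked, and still so for the second after the job is handed in, with the robot touching nothing.
It also fails if it takes over 54 s, if anything falls off the work surface, if the arm or the gripper's body presses on something with over 40 N, if the wrist force passes 120 N, or if a joint passes its speed limit or range.

## Robot

A 7-joint arm with a two-finger parallel gripper is mounted at the origin on the work surface. World frame = base frame: x ahead of the robot, y to its left, z up, the work surface at z = 0. Lengths are in m, angles in rad, forces in N, time in s.
With the tool pointing down it reaches from about 0.4 to 0.85 m from the base axis. Payload 4.5 kg.
Tool frame: the origin (TCP) lies midway between the tips of the shut fingers; the grasp point (between the pads) lies 19 mm behind it; z points along the fingers, x is the direction in which the jaws open and shut, and the axes are right-handed (so a half turn about z gives the same grasp; the last joint's range is limited). The gripper opens to 85 mm and grips with 20 to 120 N. Pads are 22 mm wide; open, the fingers measure 114 mm over their backs; the gripper's body (76 mm by 85 mm) begins 54 mm behind the grasp point. The pads swing forward as they close: fully open they stand 13 mm farther back than shut.
Start: joints at [1.35, 0.689, -0.195, 1.565, 0.157, 0.902, -0.215], TCP at [0.158, -0.605, 0.231] pointing down, gripper open.
Joint ranges: [-3.01, 3.01], [-0.46, 2.08], [-1.47, 1.51], [0.13, 2.56], [-1, 4.14], [0.04, 2.09], [-2.66, 2.66]. Speed limits (rad/s): [2.57, 2.57, 3.14, 3.14, 3.14, 3.14, 3.14].

## Interface

Orientations are given as [roll, pitch, yaw] about the fixed x, y, z axes, in that order (R = Rz(yaw) Ry(pitch) Rx(roll)).
In Python, from cell import manip, eyes, ticket gives the robot as it stands.
- The arm moves only by the tool step_arm, never from a script. Its argument "series" is a list of rows, each a list of 3 entries, a list of its own where there are three numbers: the closure in counts, from 0 (fully open) to 255 (shut), then the shift along the tool's x, y, z in cm, then the turn, a rotation vector about the tool's x, y, z in degrees. A call has exactly 8 rows; each row is the pose to reach, as a shift and turn from the pose measured when the call began, along the tool's axes at that moment; what a row does not reach only later rows make up. A row lasts 1/10 s, in which the tool goes at most 50 mm and 8.59 degrees, less where a joint would pass 70% of its speed; a pose out of reach is approached as far as the arm can. A call with a gripper value outside its range is refused whole. The fingers move at their own pace and stop on an object; "newtons" is the grip in N (left out, the last holds). Time passes only in rows, so rows that repeat a pose let the fingers close, or fill a call up. It gives the time, the measured TCP pose, the force and the opening at its end, in the units of the state.
- manip.get_state(): the state, without advancing time (a new reading comes with each control period).
- eyes.read_camera(name): name is "side" or "top" or "wrist"; returns the picture (384x512x3 uint8, red, green, blue); there is no depth.
- eyes.camera_params(name): a dict with "camera_matrix" (3x3 intrinsics, pixels), "position" and "orientation" of the camera in the world. Camera axes: x right, y up, looking along -z (the intrinsics and any distortion apply to the point x, -y, -z); pixel columns grow to the right and rows downward; lengths in m; the calibration is good to about 2 mm. The wrist camera is an equidistant fisheye: a pixel r from the principal point sees the ray r / f radians off the axis. A picture is of the moment at which its call begins: read the wrist's pose just before it. camera_params takes no time and is no camera call; for the wrist camera it gives the pose at the moment of the call.
- ticket.finish_job(): hands the job in, once; it reports no verdict.
Trained networks look in the newest picture that a camera, given by its name, has taken for a name from the list of things; names that differ only in an ending like _2 or _b are one class to them, and where a whole thing is asked for, a point or a joint stands for the part that bears it (a point fixed in the world has none). Each returns a list of dicts, best first, with "confidence" (0 to 1); they miss things now and then, are a little off and sometimes report something else, mostly with a low value. They report only what shows in the picture. A call takes as long as a camera call. They do not tell look-alikes from the thing itself.
- eyes.search_frame(camera, query): "point" ([column, row] in pixels, amid what is visible of it).
- eyes.mark_of(camera, query): "point" ([column, row] in pixels: a listed point, or the origin of a listed thing).
The state is a dict: "time_s": time; "joint_pos": joint angles; "qd": joint speeds; "tau": joint torques, N m; "eef_pos": TCP position; "eef_rot": TCP orientation; "contact_force": force on the tool from outside, world axes, zero at the start; "torque": the same for the moment, N m; "finger_gap": finger opening in m.
Only numpy, scipy, OpenCV 4.12 (cv2) and the standard library are available. Lean on these libraries where they do the work, as an engineer would, in place of code of your own. Each camera call takes 0.05 s, during which the arm holds its last target.

## Working session

There is one attempt and no reset: what is moved stays moved. The work goes in short steps, Python scripts to look and compute and a tool call to move; the robot and the scene stay as the last step left them, time stands still between calls to the robot, and variables do not carry over. Pictures are saved under pics/ and viewed, and the job is handed in when it is done.

Besides the shell and the picture viewer there is one more tool, called after ">>>" as name([rows], argument=value, ...), one row to a line, values as JSON. step_arm: Moves the arm, as the interface text tells. Its arguments: {"type":"object","properties":{"series":{"type":"array","items":{"type":"array"}},"newtons":{"type":"number"}},"required":["series"]}

```bash
ls; mkdir -p pics; python3 - <<'E'
from cell import manip, eyes
import cv2
s=manip.get_state(); print(s)
for n in ("top","side","wrist"):
    p=eyes.camera_params(n); print(n,p)
    im=eyes.read_camera(n); cv2.imwrite(f"pics/{n}0.png",im[:,:,::-1])
E
```

```text
pics
{'time_s': 0.0, 'joint_pos': array([ 1.34977012,  0.6900206 , -0.19451161,  1.56639648,  0.15728671,
        0.90248576, -0.21506804]), 'qd': array([-0.00112678,  0.00072639,  0.00019945, -0.0010541 ,  0.0007356 ,
        0.00152405, -0.00130131]), 'tau': array([-9.70297078e-04, -5.39600837e+01, -1.26675021e+00, -1.58541030e+01,
        9.01927619e-03,  9.47723893e-03, -3.85510802e-06]), 'eef_pos': array([ 0.15732953, -0.60417356,  0.23044716]), 'eef_rot': array([ 3.14146545e+00,  1.91535956e-03, -1.31585749e+00]), 'contact_force': array([-0.10036099,  0.18054044, -0.31899347]), 'torque': array([-0.01859922,  0.00822049, -0.02308793]), 'finger_gap': 0.08533685712983383}
top {'camera_matrix': array([[451.59937568,   0.        , 259.08614021],
       [  0.        , 451.59937568, 194.44225828],
       [  0.        ,   0.        ,   1.        ]]), 'position': array([0.38139395, 0.01487753, 1.29898914]), 'orientation': array([ 0.12592617, -0.00402117, -1.58062624])}
side {'camera_matrix': array([[360.39570535,   0.        , 253.45353282],
       [  0.        , 360.39570535, 195.056271  ],
       [  0.        ,   0.        ,   1.        ]]), 'position': array([0.30344445, 0.76504874, 0.90043787]), 'orientation': array([ 0.78580013,  0.0136228 , -2.86838517])}
wrist {'camera_matrix': array([[297.31863964,   0.        , 256.65391291],
       [  0.        , 297.31863964, 192.56665835],
       [  0.        ,   0.        ,   1.        ]]), 'position': array([ 0.23170348, -0.58475925,  0.37306144]), 'orientation': array([-0.30544108,  0.00169448, -1.31619673])}
```

View pics/top0.png

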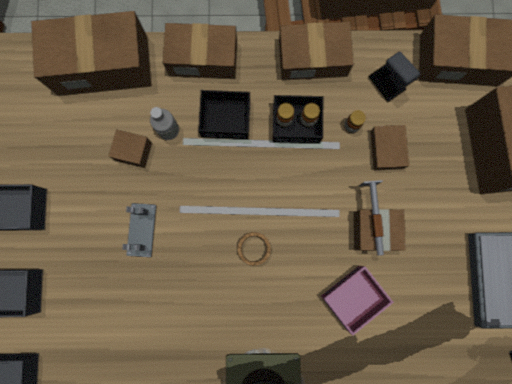

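View pics/side0.png

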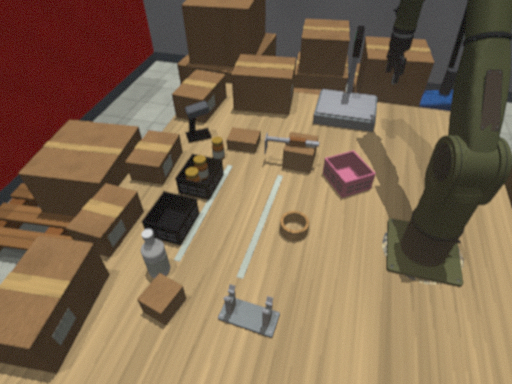

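View pics/wrist0.png

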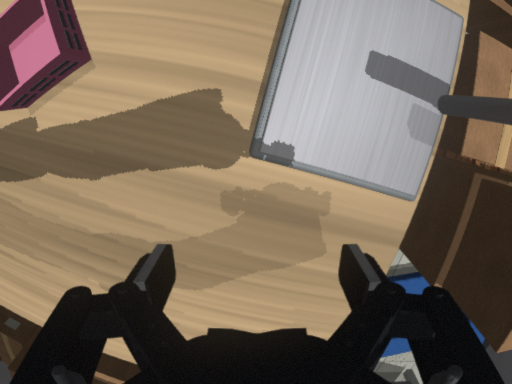

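The top view shows the hook at about (377,225) on the carton, the blade at (373,184), the jar crate at (298,118), the lines at rows 143 and 211, and the holder at (141,230). Next I'll measure these.

```bash
cat > h.py <<'E'
import numpy as np, cv2
from cell import manip, eyes
from scipy.spatial.transform import Rotation as R
def cam(n):
    p=eyes.camera_params(n); return p['camera_matrix'],np.array(p['position']),R.from_euler('xyz',p['orientation']).as_matrix()
def ray(n,px):
    K,c,M=cam(n); x=(px[0]-K[0,2])/K[0,0]; y=(px[1]-K[1,2])/K[1,1]
    if n=='wrist':
        r=np.hypot(x,y); d=np.array([np.sin(r)*x/r,-np.sin(r)*y/r,-np.cos(r)]) if r>0 else np.array([0,0,-1.])
    else: d=np.array([x,-y,-1.])
    d=M@d; return c,d/np.linalg.norm(d)
def at(n,px,z):
    c,d=ray(n,px); return c+d*(z-c[2])/d[2]
def proj(n,P):
    K,c,M=cam(n); q=M.T@(np.asarray(P,float)-c); v=np.array([q[0],-q[1],-q[2]])
    if n=='wrist':
        th=np.arctan2(np.hypot(v[0],v[1]),v[2]); ph=np.arctan2(v[1],v[0]); return np.array([K[0,2]+K[0,0]*th*np.cos(ph),K[1,2]+K[1,1]*th*np.sin(ph)])
    return np.array([K[0,0]*v[0]/v[2]+K[0,2],K[1,1]*v[1]/v[2]+K[1,2]])
def tri(px1,px2,n1='top',n2='side'):
    a,u=ray(n1,px1); b,v=ray(n2,px2)
    A=np.stack([u,-v],1); t=np.linalg.lstsq(A,b-a,rcond=None)[0]
    p,q=a+u*t[0],b+v*t[1]; return (p+q)/2,np.linalg.norm(p-q)
E
cat > m.py <<'E'
from h import *
import sys
np.set_printoptions(precision=4,suppress=True)
for q in ("pull_hook","hook_edge","crate","corner0","corner1","lines","holder","seat","jar_a","carton","tape_roll"):
    d={}
    for n in ("top","side"):
        r=eyes.mark_of(n,q); d[n]=r
        print(q,n,[(np.round(x['point'],1).tolist(),round(x['confidence'],2)) for x in r[:3]])
    if d['top'] and d['side']:
        print('   tri',*tri(d['top'][0]['point'],d['side'][0]['point']))
s=manip.get_state();print(s['time_s'])
E
python3 m.py
python3 - <<'E'
import cv2
a=cv2.imread('pics/top0.png')
cv2.imwrite('pics/t_a.png',cv2.resize(a[80:280,250:420],None,fx=4,fy=3.0*1.0,interpolation=cv2.INTER_CUBIC)[:600])
cv2.imwrite('pics/t_b.png',cv2.resize(a[190:270,110:180],None,fx=7,fy=7,interpolation=cv2.INTER_CUBIC))
cv2.imwrite('pics/t_c.png',cv2.resize(a[75:225,170:350],None,fx=4,fy=4,interpolation=cv2.INTER_CUBIC))
cv2.imwrite('pics/t_d.png',cv2.resize(a[170:270,340:420],None,fx=6,fy=6,interpolation=cv2.INTER_CUBIC))
E
```

```text
pull_hook top [([376.6, 224.2], 0.97), ([384.6, 147.1], 0.57), ([142.8, 230.9], 0.15)]
pull_hook side [([296.0, 138.7], 0.65), ([201.2, 184.9], 0.57)]
   tri [ 0.4508 -0.2962  0.1243] 0.0034509224909963533
hook_edge top [([366.9, 185.2], 0.77), ([307.4, 121.4], 0.62)]
hook_edge side []
crate top [([351.4, 297.1], 0.86), ([298.6, 121.5], 0.76), ([224.4, 119.3], 0.6)]
crate side [([201.6, 186.6], 0.93), ([172.4, 223.3], 0.66), ([223.8, 173.8], 0.52)]
   tri [ 0.4652 -0.0412  0.256 ] 0.4789083334604165
corner0 top [([316.7, 146.3], 0.95), ([272.0, 141.5], 0.82), ([383.1, 299.6], 0.76)]
corner0 side [([371.6, 185.8], 0.9), ([352.5, 165.5], 0.88), ([207.3, 198.1], 0.79)]
   tri [ 0.3997 -0.0323  0.3227] 0.4408018220163321
corner1 top [([316.7, 146.3], 0.95), ([272.0, 141.5], 0.82), ([383.1, 299.6], 0.76)]
corner1 side [([371.6, 185.8], 0.9), ([352.5, 165.5], 0.88), ([207.3, 198.1], 0.79)]
   tri [ 0.3997 -0.0323  0.3227] 0.4408018220163321
lines top []
lines side [([164.6, 305.2], 0.51)]
holder top [([144.8, 229.6], 0.8)]
holder side [([249.7, 314.8], 0.89), ([265.9, 149.3], 0.74)]
   tri [0.4469 0.3365 0.0011] 0.0005510203101586166
seat top [([136.2, 231.7], 0.7), ([367.2, 183.6], 0.55)]
seat side [([247.0, 303.3], 0.75)]
   tri [0.444  0.3428 0.0737] 0.012063267577374626
jar_a top [([308.5, 123.6], 0.75), ([286.7, 115.9], 0.64), ([352.4, 126.5], 0.62)]
jar_a side [([196.0, 192.0], 0.58), ([203.6, 173.7], 0.57), ([219.1, 159.8], 0.54)]
   tri [ 0.7957 -0.1486 -0.0942] 0.025456171831172478
carton top [([376.6, 230.4], 0.71)]
carton side [([300.0, 159.9], 0.93)]
   tri [ 0.4364 -0.3276  0.0045] 0.00389332096092857
tape_roll top [([252.6, 249.1], 0.73)]
tape_roll side [([293.0, 229.2], 0.65)]
   tri [0.3903 0.0282 0.0128] 0.003398381934917361
1.25
```

View pics/t_b.png

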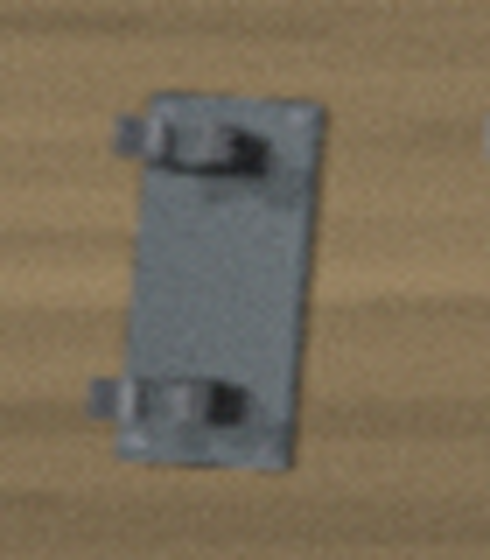

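View pics/t_c.png

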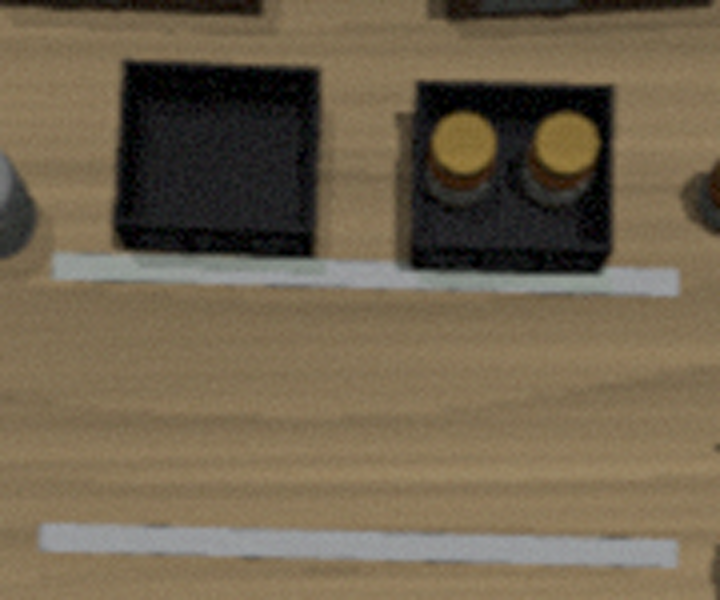

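View pics/t_d.png

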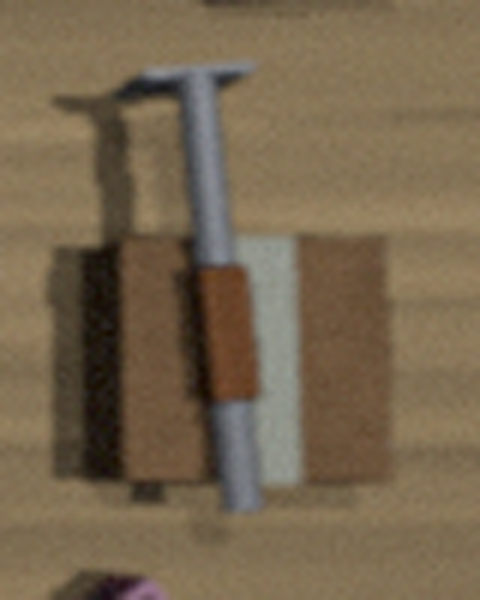

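```bash
cat > n.py <<'E'
from h import *
np.set_printoptions(precision=4,suppress=True)
f=lambda c,s,o,z:at('top',(c[0]/s+o[0],c[1]/s+o[1]),z)
print('hook tail,blade end',a:=f((241,508),6,(340,170),.105+.005),b:=f((197,68),6,(340,170),.11)); d=b-a;print(np.linalg.norm(d),np.degrees(np.arctan2(d[1],d[0])))
for c in ((202,267),(250,265),(258,399),(211,401)): print('grip',f(c,6,(340,170),.12))
for c in ((120,237),(385,234),(393,483),(122,487)): print('carton',f(c,6,(340,170),.09))
for c in ((120,93),(255,67)): print('blade top?',f(c,6,(340,170),.08),f(c,6,(340,170),.05))
P=[f(c,7,(110,190),.012) for c in ((152,92),(325,103),(290,468),(117,458))]
print('holder',np.array(P),np.mean(P,0)); d=P[0]-P[3];d2=P[1]-P[2];print(np.linalg.norm(d),np.linalg.norm(P[0]-P[1]),np.degrees(np.arctan2(d[1],d[0])),np.degrees(np.arctan2(d2[1],d2[0])))
o=(170,75)
P=[f(c,4,o,.075) for c in ((417,82),(614,87),(608,253),(413,252))]
print('crate',np.array(P),np.mean(P,0))
for c in ((464,143),(567,143)):print('jar',f(c,4,o,.085))
P=[f(c,4,o,.075) for c in ((123,62),(320,68),(313,232),(115,230))]
print('crate_b',np.array(P),np.mean(P,0))
for c in ((52,278),(678,296),(42,522),(676,540)):print('line inner',f(c,4,o,0))
E
python3 n.py
python3 - <<'E'
import cv2
a=cv2.imread('pics/side0.png')
cv2.imwrite('pics/s_a.png',cv2.resize(a[130:240,130:290],None,fx=5,fy=5,interpolation=cv2.INTER_CUBIC))
cv2.imwrite('pics/s_b.png',cv2.resize(a[270:350,200:300],None,fx=7,fy=7,interpolation=cv2.INTER_CUBIC))
cv2.imwrite('pics/s_c.png',cv2.resize(a[120:180,250:340],None,fx=8,fy=8,interpolation=cv2.INTER_CUBIC))
E
```

```text
hook tail,blade end [ 0.3703 -0.3061  0.11  ] [ 0.5643 -0.295   0.11  ]
0.19426270108494895 3.2859536942353698
grip [ 0.4748 -0.2909  0.12  ]
grip [ 0.4755 -0.312   0.12  ]
grip [ 0.4172 -0.3129  0.12  ]
grip [ 0.4165 -0.2924  0.12  ]
carton [ 0.491  -0.2625  0.09  ]
carton [ 0.4913 -0.3815  0.09  ]
carton [ 0.3805 -0.3795  0.09  ]
carton [ 0.3799 -0.2592  0.09  ]
blade top? [ 0.5577 -0.2673  0.08  ] [ 0.562  -0.2742  0.05  ]
blade top? [ 0.5691 -0.3293  0.08  ] [ 0.5737 -0.3378  0.05  ]
holder [[0.5226 0.3729 0.012 ]
 [0.5174 0.3022 0.012 ]
 [0.3697 0.3135 0.012 ]
 [0.3743 0.3832 0.012 ]] [0.446  0.3429 0.012 ]
0.14858246295432287 0.07094814187772445 -3.974598562516838 -4.384461451764468
crate [[ 0.8162 -0.0369  0.075 ]
 [ 0.8114 -0.1753  0.075 ]
 [ 0.692  -0.1678  0.075 ]
 [ 0.6939 -0.0324  0.075 ]] [ 0.7533 -0.1031  0.075 ]
jar [ 0.7685 -0.0685  0.085 ]
jar [ 0.7678 -0.14    0.085 ]
crate_b [[0.8325 0.1696 0.075 ]
 [0.8269 0.0311 0.075 ]
 [0.7087 0.0369 0.075 ]
 [0.7113 0.1744 0.075 ]] [0.7699 0.103  0.075 ]
line inner [0.6958 0.2302 0.    ]
line inner [ 0.6782 -0.2296  0.    ]
line inner [0.5157 0.2353 0.    ]
line inner [ 0.4983 -0.2224  0.    ]
```

View pics/s_a.png

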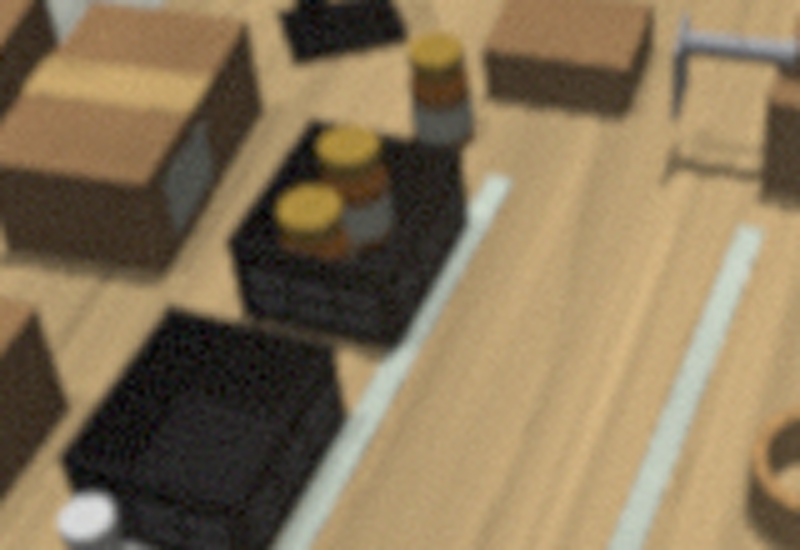

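View pics/s_b.png

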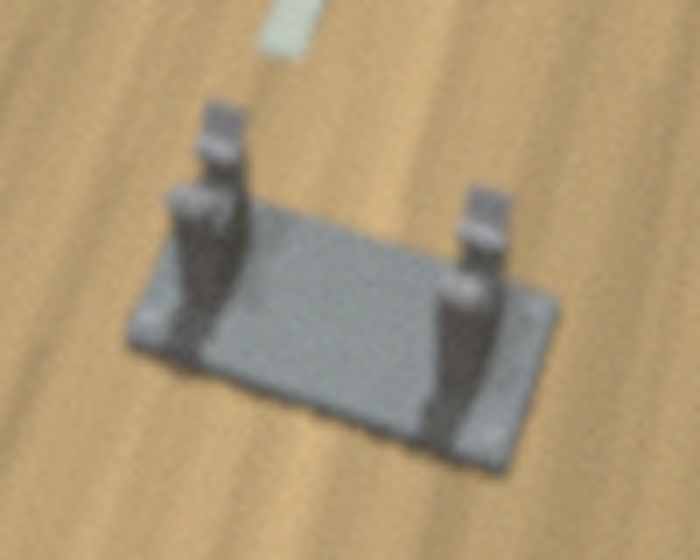

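View pics/s_c.png

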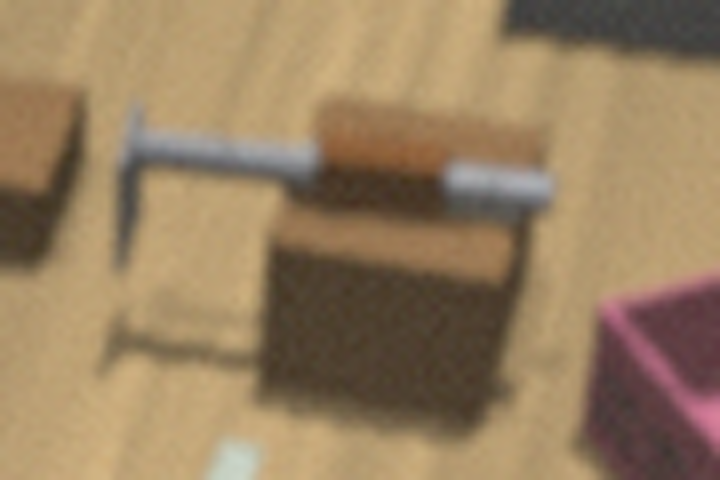

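```bash
cat > go.py <<'E'
import sys
from h import *
np.set_printoptions(precision=2,suppress=True)
# args x y z yaw_deg
s=manip.get_state(); p=s['eef_pos']; M=R.from_euler('xyz',s['eef_rot'])
t=np.array(list(map(float,sys.argv[1:4]))); T=R.from_euler('xyz',[np.pi,0,np.radians(float(sys.argv[4]))])
print('shift cm',M.inv().apply(t-p)*100,'turn deg',np.degrees((M.inv()*T).as_rotvec()),'from',np.round(p,4),'yaw',np.degrees(s['eef_rot']),'F',s['contact_force'],'gap',round(s['finger_gap'],4),'t',s['time_s'],'q',s['joint_pos'])
E
python3 go.py 0.447 -0.302 0.19 -86.8
```

```text
shift cm [-22.01 -35.64   4.13] turn deg [-0.  -0.  11.4] from [ 0.16 -0.6   0.23] yaw [-180.    -0.   -75.4] F [ 0.44 -0.48 -1.24] gap 0.0855 t 1.25 q [ 1.35  0.69 -0.19  1.57  0.16  0.9  -0.22]
```

>>> step_arm([
  [0,[-2.0,-3.2,0.4],[0,0,1.0]],
  [0,[-5.0,-8.0,0.9],[0,0,2.6]],
  [0,[-8.0,-13.0,1.5],[0,0,4.2]],
  [0,[-11.0,-18.0,2.0],[0,0,5.8]],
  [0,[-14.0,-22.8,2.6],[0,0,7.4]],
  [0,[-17.0,-27.5,3.2],[0,0,9.0]],
  [0,[-20.0,-32.0,3.8],[0,0,10.4]],
  [0,[-22.0,-35.6,4.1],[0,0,11.4]],
], newtons=80)

```text
time_s: 2.05
eef_pos: [0.4251, -0.3238, 0.1932]
eef_rot: [-3.141, -0.0, -1.516]
contact_force: [0.5, -0.8, -0.4]
finger_gap: 0.0853
```

```bash
python3 go.py 0.447 -0.302 0.094 -86.8; python3 - <<'E'
from h import *
cv2.imwrite('pics/w1.png',eyes.read_camera('wrist')[:,:,::-1])
for P in ((.447,-.302,.12),(.369,-.306,.105),(.564,-.2955,.105),(.417,-.303,.12),(.477,-.300,.12)): print(P,proj('wrist',P))
E
```

```text
shift cm [-2.06 -2.31  9.92] turn deg [-0.01 -0.01 -0.06] from [ 0.43 -0.32  0.19] yaw [-179.99   -0.01  -86.86] F [ 0.53 -0.82 -0.36] gap 0.0853 t 2.05 q [ 0.61  0.62 -0.08  1.88  0.08  0.64 -1.03]
(0.447, -0.302, 0.12) [243.16789195 186.93967511]
(0.369, -0.306, 0.105) [243.87385464 265.9265995 ]
(0.564, -0.2955, 0.105) [245.47961951  34.10894553]
(0.417, -0.303, 0.12) [242.36250863 223.54507013]
(0.477, -0.3, 0.12) [242.82590011 147.46964185]
```

View pics/w1.png

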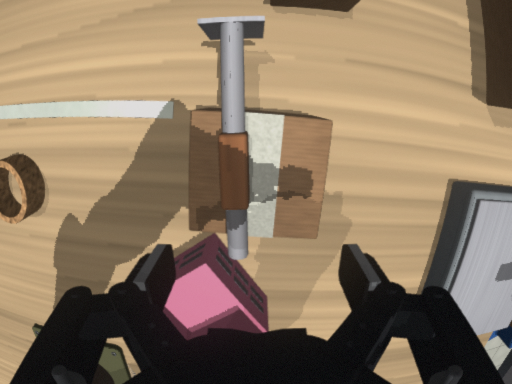

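```bash
python3 - <<'E'
from h import *
np.set_printoptions(precision=4,suppress=True)
for i in range(2):
  c=cam('wrist'); s=manip.get_state();im=eyes.read_camera('wrist'); print(c[1],s['eef_pos'])
cv2.imwrite('pics/w2.png',im[:,:,::-1])
for P in ((.447,-.302,.12),(.369,-.306,.105),(.564,-.2955,.105),(.417,-.303,.12),(.477,-.300,.12)): print(P,proj('wrist',P))
print(eyes.mark_of('wrist','pull_hook')[:2])
E
```

```text
[ 0.5095 -0.3092  0.3358] [ 0.4339 -0.314   0.1927]
[ 0.507  -0.3121  0.3359] [ 0.4312 -0.3172  0.193 ]
(0.447, -0.302, 0.12) [233.5275 177.8655]
(0.369, -0.306, 0.105) [236.0083 258.7352]
(0.564, -0.2955, 0.105) [235.3607  25.5992]
(0.417, -0.303, 0.12) [233.2356 215.0531]
(0.477, -0.3, 0.12) [232.7431 138.0251]
[{'point': [242.2, 178.4], 'confidence': 0.66}]
```

View pics/w2.png

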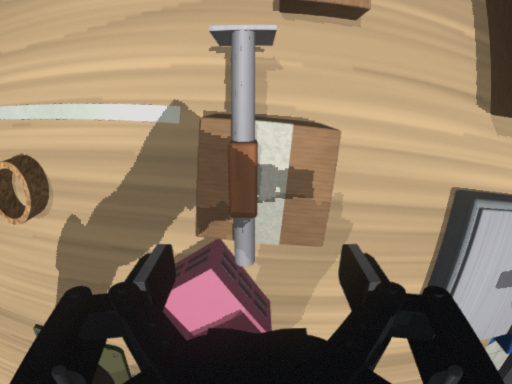

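>>> step_arm([
  [0,[-0.4,-0.5,0],[0,0,0]],
  [0,[-1.0,-1.2,0],[0,0,0]],
  [0,[-1.6,-1.6,0],[0,0,0]],
  [0,[-1.6,-1.6,0],[0,0,0]],
  [0,[-1.6,-1.6,0],[0,0,0]],
  [0,[-1.6,-1.6,0],[0,0,0]],
  [0,[-1.6,-1.6,0],[0,0,0]],
  [0,[-1.6,-1.6,0],[0,0,0]],
])

```text
time_s: 3.05
eef_pos: [0.44, -0.3074, 0.1932]
eef_rot: [-3.141, 0.0, -1.511]
contact_force: [0.4, 0.8, 0.5]
finger_gap: 0.0855
```

```bash
python3 - <<'E'
from h import *
np.set_printoptions(precision=4,suppress=True)
for i in range(2):
  c=cam('wrist'); s=manip.get_state();im=eyes.read_camera('wrist'); print(c[1],s['eef_pos'])
cv2.imwrite('pics/w3.png',im[:,:,::-1])
for P in ((.447,-.302,.12),(.369,-.306,.105),(.564,-.2955,.105),(.417,-.303,.12),(.477,-.300,.12)): print(P,proj('wrist',P))
E
python3 go.py 0.447 -0.302 0.094 -86.8
```

```text
[ 0.5166 -0.3024  0.3357] [ 0.44   -0.3074  0.1932]
[ 0.5167 -0.3023  0.3357] [ 0.4401 -0.3073  0.1932]
(0.447, -0.302, 0.12) [250.8926 194.5882]
(0.369, -0.306, 0.105) [251.1217 271.0963]
(0.564, -0.2955, 0.105) [251.4905  41.3655]
(0.417, -0.303, 0.12) [250.1561 230.4025]
(0.477, -0.3, 0.12) [250.3971 155.6942]
shift cm [-0.47 -0.72  9.92] turn deg [-0.01  0.01  0.23] from [ 0.44 -0.31  0.19] yaw [-179.99    0.01  -86.57] F [-0.12 -0.3   0.65] gap 0.0854 t 3.15 q [ 0.57  0.62 -0.07  1.88  0.07  0.64 -1.06]
```

View pics/w3.png

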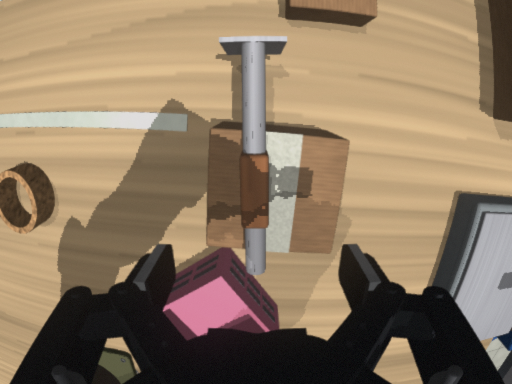

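>>> step_arm([
  [0,[-0.1,-0.3,1.0],[0,0,0]],
  [0,[-0.2,-0.6,3.0],[0,0,0]],
  [0,[-0.3,-0.8,5.0],[0,0,0]],
  [0,[-0.3,-0.8,7.0],[0,0,0]],
  [0,[-0.3,-0.8,8.5],[0,0,0]],
  [0,[-0.3,-0.8,9.3],[0,0,0]],
  [0,[-0.3,-0.8,9.7],[0,0,0]],
  [0,[-0.3,-0.8,9.9],[0,0,0]],
])

```text
time_s: 3.95
eef_pos: [0.4481, -0.3037, 0.094]
eef_rot: [-3.141, 0.0, -1.511]
contact_force: [-0.5, 0.3, -0.4]
finger_gap: 0.0856
```

```bash
python3 go.py 0.448 -0.304 0.094 -86.5;python3 - <<'E'
from h import *
im=eyes.read_camera('wrist');cv2.imwrite('pics/w4.png',im[:,:,::-1])
E
```

```text
shift cm [ 0.03  0.01 -0.  ] turn deg [-0.01  0.01 -0.07] from [ 0.45 -0.3   0.09] yaw [-179.99    0.01  -86.57] F [-0.45  0.35 -0.42] gap 0.0856 t 3.95 q [ 0.54  0.79 -0.05  1.93  0.09  0.42 -1.09]
```

View pics/w4.png

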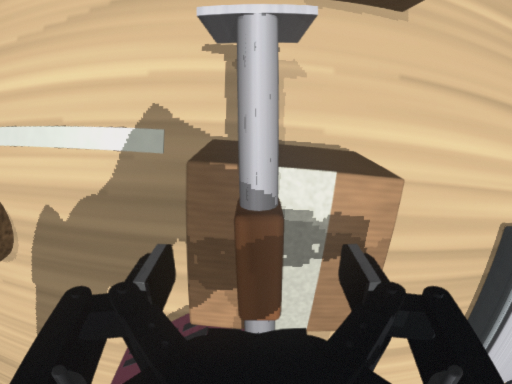

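The grip is centred between the open fingers, at column 260. I'll close.

>>> step_arm([
  [120,[0,0,0],[0,0,0]],
  [200,[0,0,0],[0,0,0]],
  [255,[0,0,0],[0,0,0]],
  [255,[0,0,0],[0,0,0]],
  [255,[0,0,0],[0,0,0]],
  [255,[0,0,0],[0,0,0]],
  [255,[0,0,0],[0,0,0]],
  [255,[0,0,0],[0,0,0]],
], newtons=80)

```text
time_s: 4.8
eef_pos: [0.4483, -0.304, 0.0946]
eef_rot: [-3.14, -0.0, -1.511]
contact_force: [-1.6, 0.1, 6.1]
finger_gap: 0.0209
```

>>> step_arm([
  [255,[0,0,-0.4],[0,0,0]],
  [255,[0,0,-1.5],[0,0,0]],
  [255,[0,0,-3.5],[0,0,0]],
  [255,[0,0,-6.0],[0,0,0]],
  [255,[0,0,-8.5],[0,0,0]],
  [255,[0,0,-10],[0,0,0]],
  [255,[0,0,-10],[0,0,0]],
  [255,[0,0,-10],[0,0,0]],
])

```text
time_s: 5.6
eef_pos: [0.4479, -0.3037, 0.1946]
eef_rot: [-3.141, -0.0, -1.511]
contact_force: [-0.4, -0.5, -1.8]
finger_gap: 0.021
```

```bash
python3 go.py 0.598 -0.105 0.2 -92;python3 - <<'E'
from h import *
for n in ('wrist','side','top'):
  im=eyes.read_camera(n);cv2.imwrite(f'pics/{n}5.png',im[:,:,::-1])
im=cv2.imread('pics/side5.png'); cv2.imwrite('pics/side5c.png',cv2.resize(im[70:190,220:380],None,fx=5,fy=5,interpolation=cv2.INTER_CUBIC))
E
```

```text
shift cm [-18.94 -16.17  -0.53] turn deg [-0.06 -0.02  5.42] from [ 0.45 -0.3   0.19] yaw [-179.94   -0.02  -86.58] F [-0.38 -0.46 -1.81] gap 0.021 t 5.6 q [ 0.56  0.63 -0.07  1.86  0.07  0.65 -1.07]
```

View pics/wrist5.png

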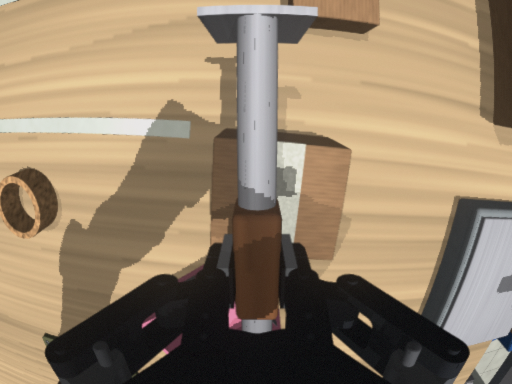

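View pics/side5c.png

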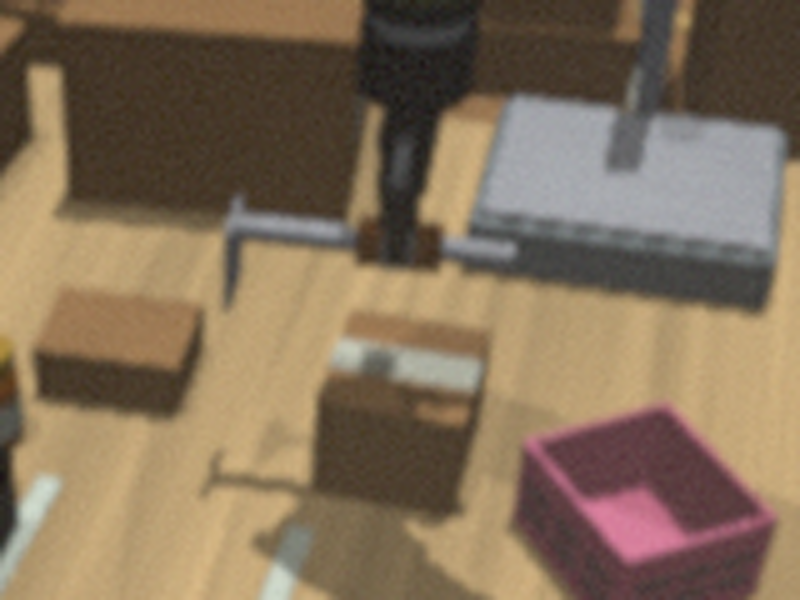

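```bash
python3 - <<'E'
from h import *
np.set_printoptions(precision=4,suppress=True)
o=(170,75)
for nm,a,b in (('far+y',(417,82),(233,243)),('far-y',(614,87),(318,122)),('near-y',(608,253),(462,150)),('jarcap',(464,143),(309,206)),('jarcap2',(567,143),(349,145))):
  print(nm,*tri((a[0]/4+o[0],a[1]/4+o[1]),(b[0]/5+130,b[1]/5+130)))
print('crate mark z0',at('top',(298.6,121.5),0),at('side',(201.6,186.6),0))
print('corner',at('top',(316.7,146.3),0),at('top',(272,141.5),0),at('side',(207.3,198.1),0))
o=np.array([.448,-.304,.205]);h=R.from_euler('z',3.5,degrees=True)
for p in ((.117,0,.009),(.119,.025,.009),(.119,-.025,.009),(.117,0,-.055),(.03,0,.015),(-.03,0,.015)): print(p,proj('wrist',o+h.apply(p)))
E
python3 - <<'E'
import cv2
a=cv2.imread('pics/top5.png')
cv2.imwrite('pics/t5.png',cv2.resize(a[80:180,230:400],None,fx=4.5,fy=4.5,interpolation=cv2.INTER_CUBIC))
E
```

```text
far+y [ 0.8145 -0.0374  0.0743] 0.003725496626468985
far-y [ 0.8096 -0.176   0.0736] 0.004474348755719109
near-y [ 0.6916 -0.1674  0.0778] 0.0006975762459953941
jarcap [ 0.7665 -0.068   0.092 ] 0.000490739600573205
jarcap2 [ 0.7664 -0.1395  0.089 ] 0.00025237215083540336
crate mark z0 [ 0.7624 -0.1111  0.    ] [ 0.7521 -0.093   0.    ]
corner [ 0.6869 -0.1628  0.    ] [ 0.7025 -0.0315  0.    ] [ 0.7111 -0.0433  0.    ]
(0.117, 0, 0.009) [258.4913   6.0517]
(0.119, 0.025, 0.009) [197.5534   4.1047]
(0.119, -0.025, 0.009) [319.2826   4.193 ]
(0.117, 0, -0.055) [257.9543  37.6525]
(0.03, 0, 0.015) [258.7367 214.6608]
(-0.03, 0, 0.015) [258.5418 322.1959]
```

View pics/t5.png

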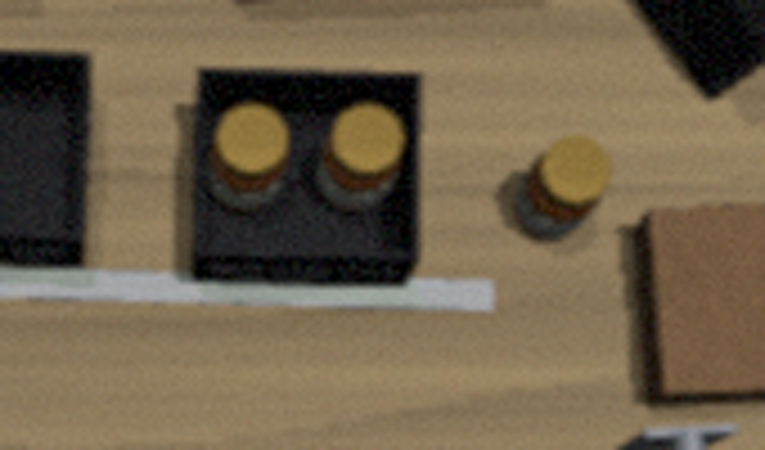

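```bash
python3 go.py 0.597 -0.098 0.195 -92
```

```text
shift cm [-19.62 -16.16  -0.14] turn deg [0.05 0.04 5.42] from [ 0.45 -0.3   0.19] yaw [179.95   0.05 -86.58] F [ 0.24  0.43 -2.48] gap 0.0204 t 5.75 q [ 0.56  0.63 -0.07  1.86  0.07  0.65 -1.07]
```

>>> step_arm([
  [255,[-1.0,-0.8,0],[0,0,0.3]],
  [255,[-3.5,-2.9,0],[0,0,1.0]],
  [255,[-7.0,-5.8,0],[0,0,2.0]],
  [255,[-10.5,-8.6,0],[0,0,3.0]],
  [255,[-14.0,-11.5,0],[0,0,4.0]],
  [255,[-17.0,-14.0,0],[0,0,4.8]],
  [255,[-19.0,-15.6,0],[0,0,5.3]],
  [255,[-19.6,-16.2,-0.1],[0,0,5.4]],
])

```text
time_s: 6.55
eef_pos: [0.5992, -0.0919, 0.1936]
eef_rot: [3.14, 0.004, -1.598]
contact_force: [-0.7, 0.3, -3.1]
finger_gap: 0.0204
```

>>> step_arm([
  [255,[0,0,0],[0,0,0]],
  [255,[0,0,0],[0,0,0]],
  [255,[0,0,0],[0,0,0]],
  [255,[0,0,0],[0,0,0]],
  [255,[0,0,0],[0,0,0]],
  [255,[0,0,0],[0,0,0]],
  [255,[0,0,0],[0,0,0]],
  [255,[0,0,0],[0,0,0]],
])

```text
time_s: 7.35
eef_pos: [0.5991, -0.092, 0.1936]
eef_rot: [3.14, 0.004, -1.599]
contact_force: [0.6, 1.0, -2.6]
finger_gap: 0.0205
```

```bash
python3 go.py 0.597 -0.098 0.195 -92;python3 - <<'E'
from h import *
for n in ('wrist','side','top'):
  im=eyes.read_camera(n);cv2.imwrite(f'pics/{n}6.png',im[:,:,::-1])
im=cv2.imread('pics/side6.png'); cv2.imwrite('pics/side6c.png',cv2.resize(im[90:240,130:290],None,fx=5,fy=4,interpolation=cv2.INTER_CUBIC))
im=cv2.imread('pics/wrist6.png'); cv2.imwrite('pics/wrist6c.png',cv2.resize(im[0:200,130:380],None,fx=3,fy=3,interpolation=cv2.INTER_CUBIC))
im=cv2.imread('pics/top6.png'); cv2.imwrite('pics/top6c.png',cv2.resize(im[80:230,230:380],None,fx=4,fy=4,interpolation=cv2.INTER_CUBIC))
s=manip.get_state()
E
```

```text
shift cm [ 0.61  0.19 -0.14] turn deg [0.07 0.25 0.41] from [ 0.6  -0.09  0.19] yaw [179.93   0.25 -91.59] F [ 0.57  1.   -2.55] gap 0.0205 t 7.35 q [ 0.08  0.71 -0.    1.67 -0.    0.77 -1.52]
```

View pics/wrist6c.png

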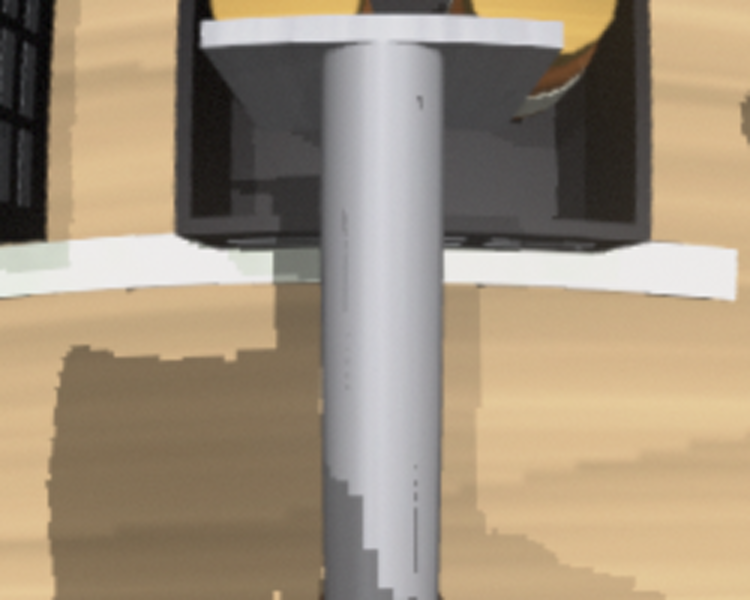

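View pics/side6c.png

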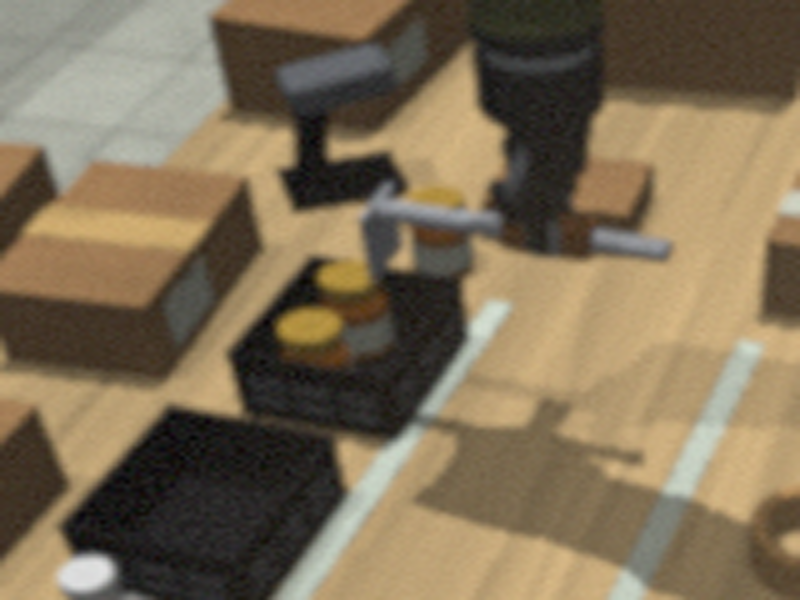

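View pics/top6c.png

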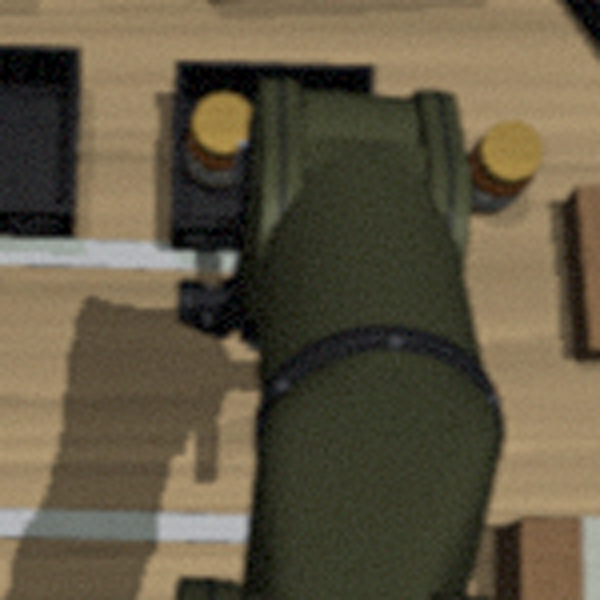

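```bash
python3 - <<'E'
from h import *
np.set_printoptions(precision=4,suppress=True)
for c in ((178,232),(650,240),(193,218),(636,218)): print(at('wrist',(c[0]/3+130,c[1]/3),.075))
s=manip.get_state();M=R.from_euler('xyz',s['eef_rot']).as_matrix();print(M[:,2])
E
python3 go.py 0.597 -0.1 0.08 -92
```

```text
[ 0.7006 -0.0349  0.075 ]
[ 0.6957 -0.1733  0.075 ]
[ 0.7045 -0.0396  0.075 ]
[ 0.7022 -0.169   0.075 ]
[-0.001   0.0044 -1.    ]
shift cm [ 0.87  0.18 11.36] turn deg [0.07 0.25 0.42] from [ 0.6  -0.09  0.19] yaw [179.93   0.25 -91.58] F [-0.41 -0.3  -2.65] gap 0.0205 t 7.5 q [ 0.08  0.71 -0.    1.67 -0.    0.77 -1.52]
```

>>> step_arm([
  [255,[0.3,0,0.5],[0.1,0.1,0.2]],
  [255,[0.7,-0.1,1.5],[0.1,0.2,0.4]],
  [255,[0.9,-0.1,3.5],[0.1,0.3,0.4]],
  [255,[0.9,-0.1,5.5],[0.1,0.3,0.4]],
  [255,[0.9,-0.1,7.5],[0.1,0.3,0.4]],
  [255,[0.9,-0.1,9.5],[0.1,0.3,0.4]],
  [255,[0.9,-0.1,10.8],[0.1,0.3,0.4]],
  [255,[0.9,-0.1,11.3],[0.1,0.3,0.4]],
])

```text
time_s: 8.3
eef_pos: [0.5986, -0.1005, 0.0786]
eef_rot: [3.139, -0.001, -1.606]
contact_force: [-0.2, -0.1, -2.9]
finger_gap: 0.0204
```

```bash
python3 go.py 0.6 -0.1 0.081 -92;python3 - <<'E'
from h import *
for n in ('wrist','side'):
  im=eyes.read_camera(n);cv2.imwrite(f'pics/{n}7.png',im[:,:,::-1])
im=cv2.imread('pics/side7.png'); cv2.imwrite('pics/side7c.png',cv2.resize(im[90:240,130:290],None,fx=5,fy=4,interpolation=cv2.INTER_CUBIC))
im=cv2.imread('pics/wrist7.png'); cv2.imwrite('pics/wrist7c.png',cv2.resize(im[0:200,130:380],None,fx=3,fy=3,interpolation=cv2.INTER_CUBIC))
E
```

```text
shift cm [-0.05 -0.13 -0.24] turn deg [ 0.14 -0.05  0.01] from [ 0.6  -0.1   0.08] yaw [179.86  -0.05 -91.99] F [-0.24 -0.07 -2.85] gap 0.0204 t 8.3 q [ 0.09  0.87 -0.    1.74  0.    0.53 -1.52]
```

View pics/wrist7c.png

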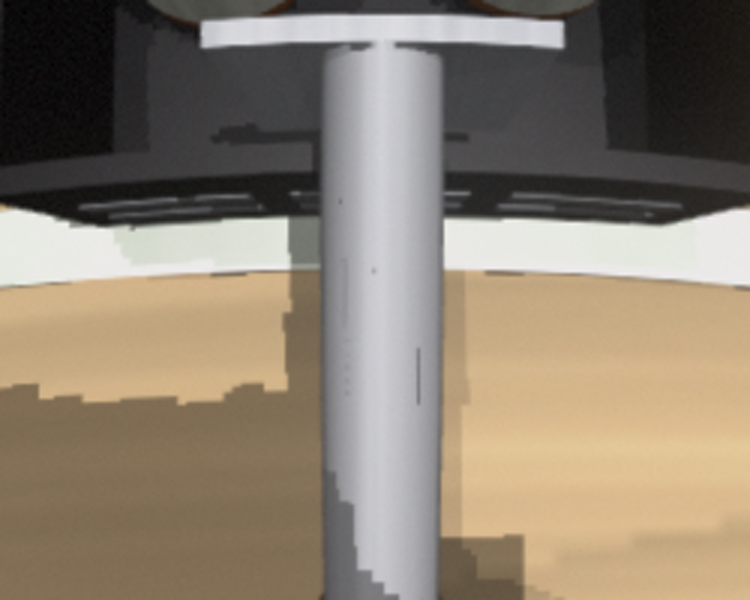

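View pics/side7c.png

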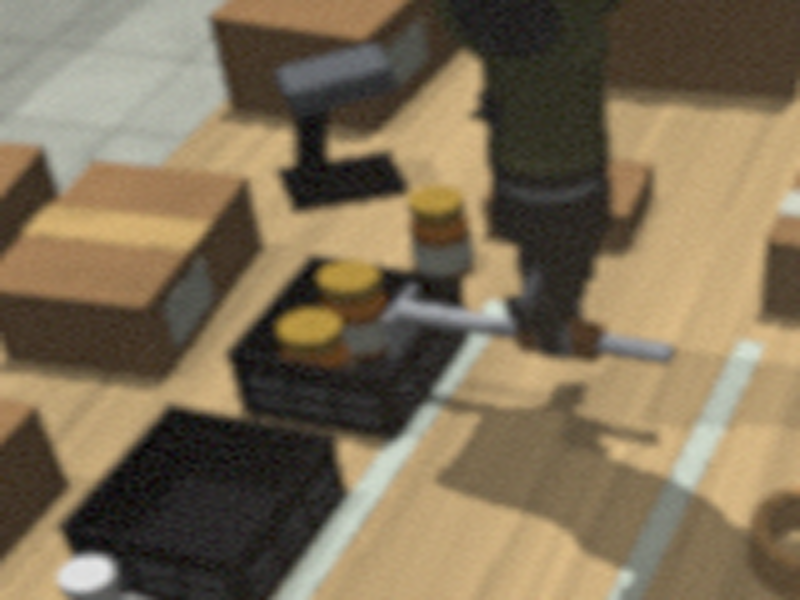

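>>> step_arm([
  [255,[0,0.2,-0.2],[0,0,0]],
  [255,[0,0.6,-0.2],[0,0,0]],
  [255,[0,1.2,-0.2],[0,0,0]],
  [255,[0,1.8,-0.2],[0,0,0]],
  [255,[0,2.5,-0.2],[0,0,0]],
  [255,[0,3.2,-0.2],[0,0,0]],
  [255,[0,3.8,-0.2],[0,0,0]],
  [255,[0,4.2,-0.2],[0,0,0]],
])

```text
time_s: 9.2
eef_pos: [0.5579, -0.0991, 0.0823]
eef_rot: [-3.14, -0.001, -1.605]
contact_force: [4.2, -0.2, -1.7]
finger_gap: 0.0208
```

```bash
cat > look.py <<'E'
from h import *
import sys
k=sys.argv[1]
for n in ('wrist','side'):
  im=eyes.read_camera(n);cv2.imwrite(f'pics/{n}{k}.png',im[:,:,::-1])
im=cv2.imread(f'pics/side{k}.png'); cv2.imwrite(f'pics/side{k}c.png',cv2.resize(im[90:240,130:290],None,fx=5,fy=4,interpolation=cv2.INTER_CUBIC))
im=cv2.imread(f'pics/wrist{k}.png'); cv2.imwrite(f'pics/wrist{k}c.png',cv2.resize(im[0:200,130:380],None,fx=3,fy=3,interpolation=cv2.INTER_CUBIC))
E
python3 go.py 0.424 -0.094 0.081 -92; python3 look.py 8
```

```text
shift cm [-0.04 13.4   0.11] turn deg [-0.08 -0.06  0.01] from [ 0.56 -0.1   0.08] yaw [-179.92   -0.06  -91.99] F [ 4.15 -0.21 -1.68] gap 0.0208 t 9.2 q [ 0.1   0.83 -0.    1.87  0.01  0.44 -1.52]
```

View pics/wrist8c.png

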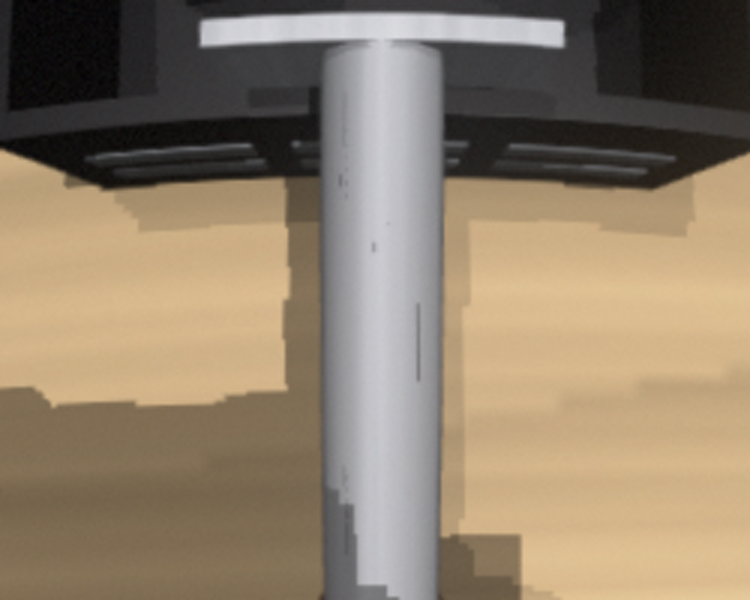

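View pics/side8c.png

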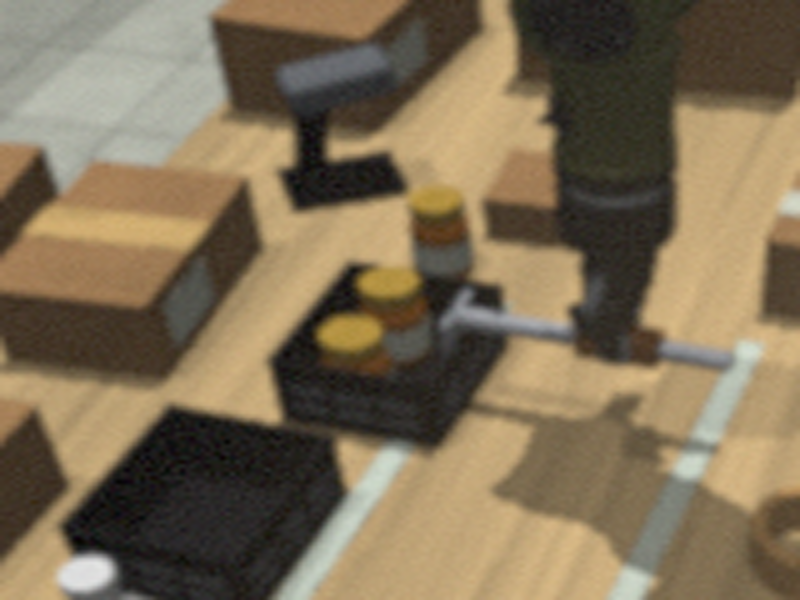

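>>> step_arm([
  [255,[0,0.4,0.1],[0,0,0]],
  [255,[0,1.2,0.1],[0,0,0]],
  [255,[0,2.1,0.1],[0,0,0]],
  [255,[0,3.1,0.1],[0,0,0]],
  [255,[0,4.1,0.1],[0,0,0]],
  [255,[0,5.1,0.1],[0,0,0]],
  [255,[0,6.1,0.1],[0,0,0]],
  [255,[0,7.0,0.1],[0,0,0]],
])

```text
time_s: 10.1
eef_pos: [0.487, -0.0967, 0.0814]
eef_rot: [-3.141, -0.001, -1.606]
contact_force: [5.2, 0.0, -0.2]
finger_gap: 0.0208
```

>>> step_arm([
  [255,[0,0.8,0.1],[0,0,0]],
  [255,[0,1.6,0.1],[0,0,0]],
  [255,[0,2.4,0.1],[0,0,0]],
  [255,[0,3.2,0.1],[0,0,0]],
  [255,[0,4.0,0.1],[0,0,0]],
  [255,[0,4.7,0.1],[0,0,0]],
  [255,[0,5.0,0.1],[0,0,0]],
  [255,[0,5.0,0.1],[0,0,0]],
])

```text
time_s: 10.9
eef_pos: [0.4361, -0.095, 0.0804]
eef_rot: [3.141, -0.001, -1.606]
contact_force: [4.0, -0.3, -0.2]
finger_gap: 0.0207
```

```bash
python3 go.py 0.424 -0.094 0.081 -92; python3 look.py 9;python3 - <<'E'
from h import *
im=eyes.read_camera('top');cv2.imwrite('pics/top9.png',im[:,:,::-1]);cv2.imwrite('pics/top9c.png',cv2.resize(im[110:230,230:380,::-1],None,fx=5,fy=5,interpolation=cv2.INTER_CUBIC))
E
```

```text
shift cm [-0.05  1.22 -0.06] turn deg [ 0.02 -0.06 -0.  ] from [ 0.44 -0.1   0.08] yaw [179.98  -0.06 -92.  ] F [ 4.02 -0.27 -0.17] gap 0.0207 t 10.9 q [ 0.11  0.76 -0.    2.22  0.02  0.16 -1.51]
```

View pics/side9c.png

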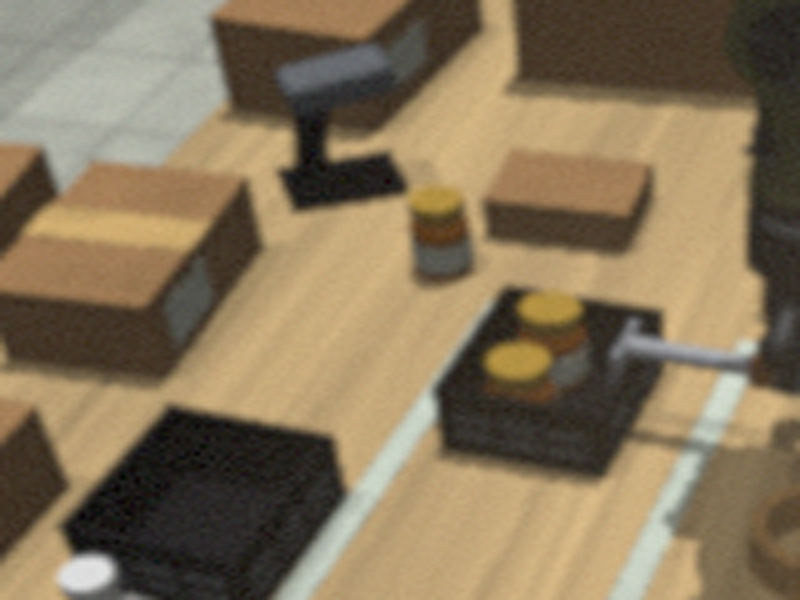

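View pics/top9c.png

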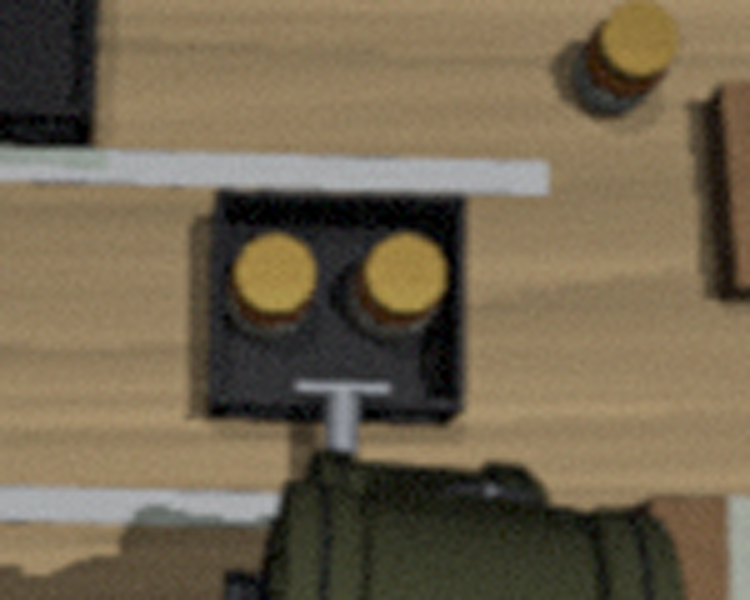

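View pics/wrist9.png

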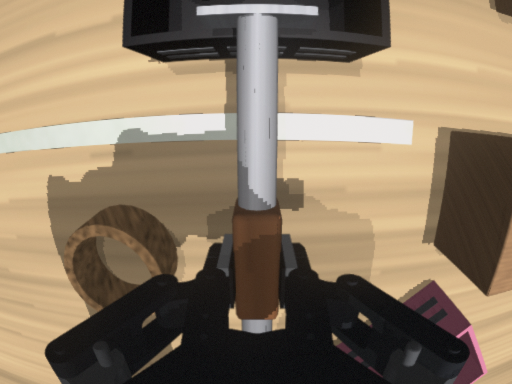

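```bash
python3 - <<'E'
from h import *
np.set_printoptions(precision=4,suppress=True)
for c in ((218,195),(464,198),(210,415),(460,420)): print('rim',at('top',(c[0]/5+230,c[1]/5+110),.075))
for c in ((0,178),(548,194),(0,489),(275,492)): print('line',at('top',(c[0]/5+230,c[1]/5+110),0))
for c in ((155,60),(360,60)): print('wrist near low',at('wrist',c,0))
for c in ((124,45),(389,47)): print('wrist near rim',at('wrist',c,.075))
for c in ((150,124),(300,114),(400,121)): print('wrist line',at('wrist',c,0))
E
```

```text
rim [ 0.6627 -0.033   0.075 ]
rim [ 0.6598 -0.1692  0.075 ]
rim [ 0.5399 -0.0269  0.075 ]
rim [ 0.5359 -0.1636  0.075 ]
line [0.6913 0.0921 0.    ]
line [ 0.6788 -0.2299  0.    ]
line [0.5077 0.0924 0.    ]
line [ 0.5044 -0.0664  0.    ]
wrist near low [ 0.5509 -0.0214  0.    ]
wrist near low [ 0.5456 -0.1772  0.    ]
wrist near rim [ 0.549  -0.0297  0.075 ]
wrist near rim [ 0.5431 -0.167   0.075 ]
wrist line [ 0.5014 -0.0141  0.    ]
wrist line [ 0.5029 -0.1294  0.    ]
wrist line [ 0.4989 -0.2122  0.    ]
```

>>> step_arm([
  [255,[0,0.3,0],[0,0,0]],
  [255,[0,0.7,0],[0,0,0]],
  [255,[0,1.1,0],[0,0,0]],
  [255,[0,1.1,0],[0,0,0]],
  [255,[0,0.8,0],[0,0,0]],
  [255,[0,0.3,0],[0,0,0]],
  [255,[0,0.1,0],[0,0,0]],
  [255,[0,0.1,0],[0,0,0]],
])

```text
time_s: 11.85
eef_pos: [0.4349, -0.0949, 0.08]
eef_rot: [3.139, -0.001, -1.606]
contact_force: [0.8, 0.1, -1.9]
finger_gap: 0.0209
```

```bash
python3 go.py 0.436 -0.094 0.2 -92; python3 look.py 10;python3 - <<'E'
from h import *
im=eyes.read_camera('top');cv2.imwrite('pics/top10.png',im[:,:,::-1]);cv2.imwrite('pics/top10c.png',cv2.resize(im[110:230,230:380,::-1],None,fx=5,fy=5,interpolation=cv2.INTER_CUBIC))
E
```

```text
shift cm [ -0.08  -0.08 -12.  ] turn deg [ 0.13 -0.06  0.  ] from [ 0.43 -0.09  0.08] yaw [179.87  -0.06 -92.  ] F [ 0.76  0.08 -1.86] gap 0.0209 t 11.85 q [ 0.11  0.76 -0.    2.22  0.02  0.16 -1.51]
```

View pics/top10c.png

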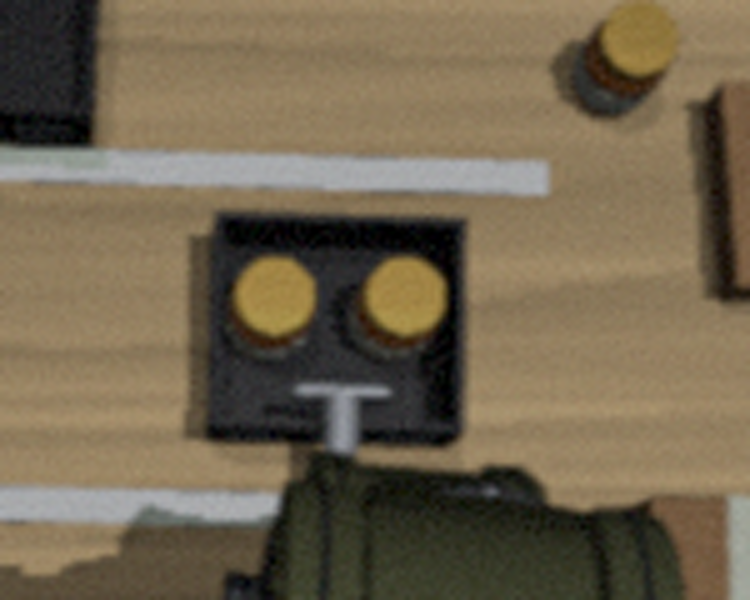

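View pics/wrist10c.png

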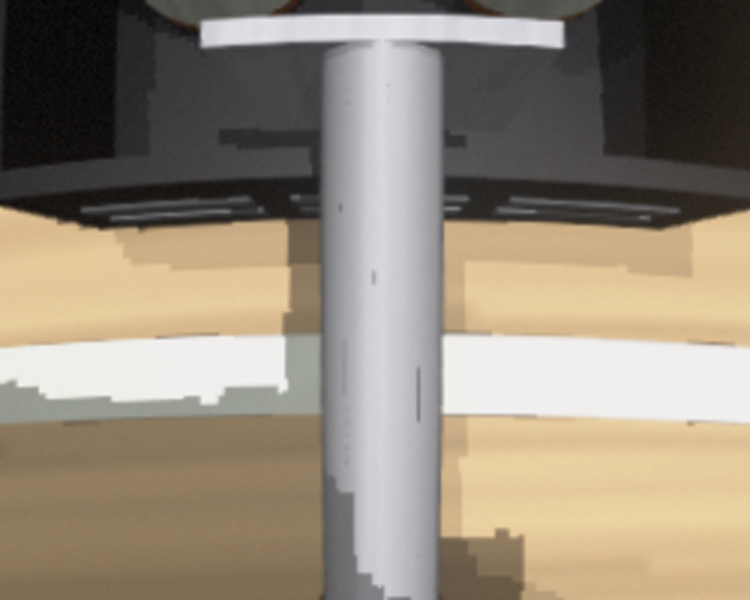

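View pics/side10c.png

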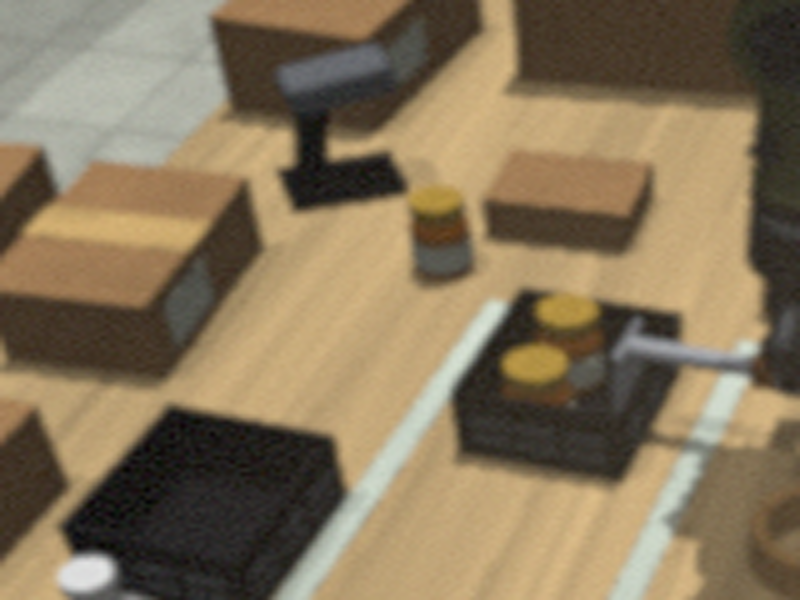

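>>> step_arm([
  [255,[0,0,-0.4],[0,0,0]],
  [255,[0,0,-1.4],[0,0,0]],
  [255,[0,0,-3.2],[0,0,0]],
  [255,[0,0,-5.5],[0,0,0]],
  [255,[0,0,-8],[0,0,0]],
  [255,[0,0,-10.5],[0,0,0]],
  [255,[0,0,-12],[0,0,0]],
  [255,[0,0,-12.5],[0,0,0]],
])

```text
time_s: 12.8
eef_pos: [0.4354, -0.0949, 0.2072]
eef_rot: [-3.14, -0.001, -1.606]
contact_force: [-0.7, -0.0, -2.7]
finger_gap: 0.0205
```

```bash
python3 go.py 0.446 0.343 0.20 -94.2
```

```text
shift cm [-43.8    0.49   0.66] turn deg [-0.07 -0.08  2.18] from [ 0.44 -0.09  0.21] yaw [-179.93   -0.08  -92.02] F [-0.7  -0.02 -2.67] gap 0.0205 t 12.8 q [ 0.11  0.5  -0.01  2.12  0.01  0.52 -1.51]
```

>>> step_arm([
  [255,[-1.0,0,0],[0,0,0]],
  [255,[-4.0,0,0],[0,0,0.2]],
  [255,[-8.0,0.1,0],[0,0,0.4]],
  [255,[-12.0,0.1,0],[0,0,0.6]],
  [255,[-16.0,0.2,0],[0,0,0.8]],
  [255,[-20.0,0.2,0],[0,0,1.0]],
  [255,[-24.0,0.3,0],[0,0,1.2]],
  [255,[-28.0,0.3,0],[0,0,1.4]],
])

```text
time_s: 13.6
eef_pos: [0.4407, 0.1871, 0.2059]
eef_rot: [3.14, -0.002, -1.63]
contact_force: [0.8, 0.2, -2.7]
finger_gap: 0.0207
```

```bash
python3 go.py 0.446 0.343 0.20 -94.2
```

```text
shift cm [-15.59   0.38   0.55] turn deg [ 0.07 -0.14  0.83] from [0.44 0.19 0.21] yaw [179.93  -0.14 -93.37] F [ 0.84  0.16 -2.75] gap 0.0207 t 13.6 q [-0.55  0.54  0.07  2.03 -0.07  0.57 -2.06]
```

>>> step_arm([
  [255,[-3.0,0.1,0],[0,0,0.1]],
  [255,[-6.0,0.2,0.1],[0,0,0.3]],
  [255,[-9.0,0.3,0.3],[0,0,0.5]],
  [255,[-12.0,0.4,0.4],[0,-0.1,0.7]],
  [255,[-14.0,0.4,0.5],[0,-0.1,0.8]],
  [255,[-15.2,0.4,0.5],[0,-0.1,0.8]],
  [255,[-15.6,0.4,0.5],[0,-0.1,0.8]],
  [255,[-15.6,0.4,0.5],[0,-0.1,0.8]],
])

```text
time_s: 14.4
eef_pos: [0.4454, 0.3426, 0.2]
eef_rot: [3.14, -0.002, -1.643]
contact_force: [-1.0, -0.5, -1.2]
finger_gap: 0.0205
```

```bash
python3 go.py 0.446 0.343 0.20 -94.2; python3 - <<'E'
from h import *
for n in ('wrist','side','top'):
  im=eyes.read_camera(n);cv2.imwrite(f'pics/{n}11.png',im[:,:,::-1])
im=cv2.imread('pics/side11.png'); cv2.imwrite('pics/side11c.png',cv2.resize(im[220:350,190:310],None,fx=5,fy=4.5,interpolation=cv2.INTER_CUBIC))
im=cv2.imread('pics/top11.png'); cv2.imwrite('pics/top11c.png',cv2.resize(im[160:280,90:200],None,fx=5,fy=5,interpolation=cv2.INTER_CUBIC))
s=manip.get_state();c=cam('wrist');print(s['time_s'],c[1])
E
```

```text
shift cm [-0.04 -0.06  0.  ] turn deg [ 0.11 -0.11  0.04] from [0.45 0.34 0.2 ] yaw [179.89  -0.11 -94.16] F [-1.01 -0.49 -1.21] gap 0.0205 t 14.4 q [-0.8   0.65  0.11  1.8  -0.1   0.7  -2.28]
14.55 [0.52277347 0.33624591 0.34288052]
```

View pics/wrist11.png

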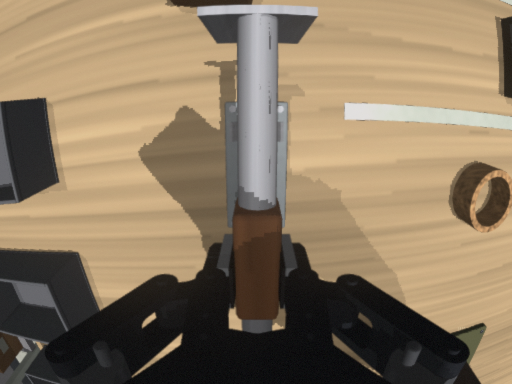

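View pics/side11c.png

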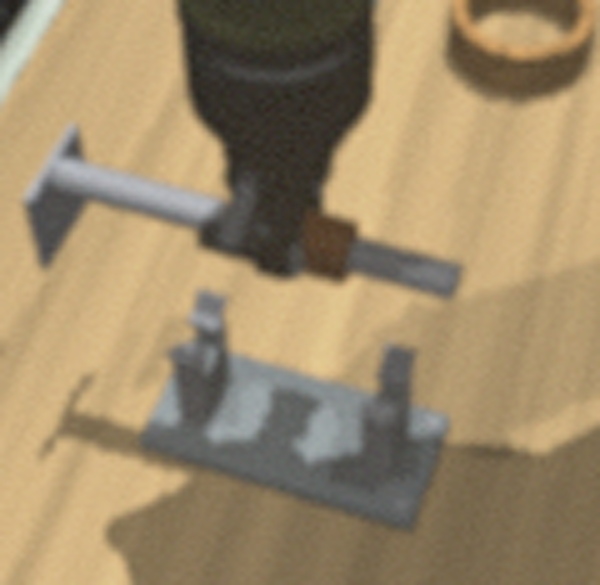

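View pics/top11c.png

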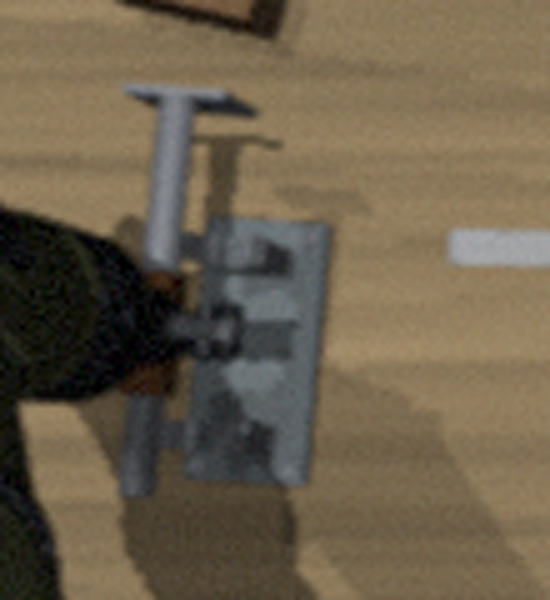

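```bash
python3 - <<'E'
from h import *
np.set_printoptions(precision=4,suppress=True)
im=cv2.imread('pics/wrist11.png'); cv2.imwrite('pics/wrist11c.png',cv2.resize(im[85:285,200:320],None,fx=5,fy=3,interpolation=cv2.INTER_CUBIC))
# predicted shaft & holder in wrist
h=R.from_euler('z',-4.2,degrees=True)
o=np.array([.446,.343,0])
for nm,p in (('far+y',(.075,.035,.012)),('far-y',(.075,-.035,.012)),('near+y',(-.075,.035,.012)),('near-y',(-.075,-.035,.012)),('jaw far +',(.058,.011,.101)),('jaw far -',(.058,-.011,.101))): print(nm,proj('wrist',o+h.apply(p)))
s=manip.get_state();e=s['eef_pos'];oo=e+[0,0,.0106]
print('blade',proj('wrist',oo+h.apply((.115,.025,.009))),proj('wrist',oo+h.apply((.115,-.025,.009))))
for x in (.04,.08,.11): print('shaft L/R',proj('wrist',oo+h.apply((x,.009,0))),proj('wrist',oo+h.apply((x,-.009,0))))
E
```

```text
far+y [223.2215 103.644 ]
far-y [286.8364 103.4682]
near+y [226.8401 229.3926]
near-y [283.9636 229.2751]
jaw far + [241.1148 124.837 ]
jaw far - [268.2893 124.76  ]
blade [196.4319  14.3408] [317.9078  14.3049]
shaft L/R [237.8561 182.6629] [276.9099 182.5793]
shaft L/R [236.6283  94.6268] [277.9081  94.5782]
shaft L/R [236.4509  28.5332] [277.8547  28.5123]
```

View pics/wrist11c.png

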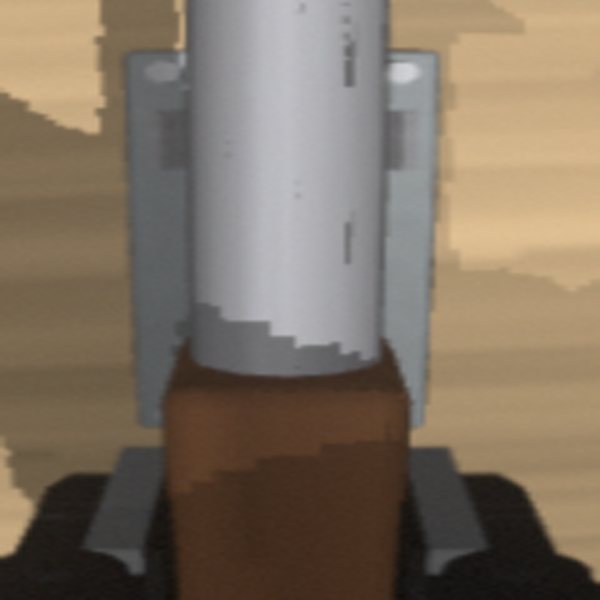

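>>> step_arm([
  [255,[0,0,0.6],[0,0,0.1]],
  [255,[0.1,-0.1,2.0],[0.1,-0.1,0.1]],
  [255,[0.1,-0.1,4.2],[0.1,-0.1,0.1]],
  [255,[0.1,-0.2,6.4],[0.1,-0.1,0.1]],
  [255,[0.1,-0.2,8.4],[0.1,-0.1,0.1]],
  [255,[0.1,-0.2,9.8],[0.1,-0.1,0.1]],
  [255,[0.1,-0.2,10.6],[0.1,-0.1,0.1]],
  [255,[0.1,-0.2,10.9],[0.1,-0.1,0.1]],
])

```text
time_s: 15.35
eef_pos: [0.4476, 0.3392, 0.0907]
eef_rot: [3.141, -0.001, -1.648]
contact_force: [-0.5, -0.9, -2.3]
finger_gap: 0.0203
```

```bash
python3 go.py 0.447 0.3415 0.064 -94.3; python3 - <<'E'
from h import *
for n in ('wrist','side','top'):
  im=eyes.read_camera(n);cv2.imwrite(f'pics/{n}12.png',im[:,:,::-1])
im=cv2.imread('pics/side12.png'); cv2.imwrite('pics/side12c.png',cv2.resize(im[230:350,190:310],None,fx=5,fy=5,interpolation=cv2.INTER_CUBIC))
im=cv2.imread('pics/wrist12.png'); cv2.imwrite('pics/wrist12c.png',cv2.resize(im[85:285,200:320],None,fx=5,fy=3,interpolation=cv2.INTER_CUBIC))
E
```

```text
shift cm [-0.23  0.07  2.67] turn deg [ 0.03 -0.09 -0.13] from [0.45 0.34 0.09] yaw [179.97  -0.09 -94.43] F [-0.51 -0.87 -2.25] gap 0.0203 t 15.35 q [-0.77  0.82  0.07  1.88 -0.12  0.45 -2.27]
```

View pics/wrist12c.png

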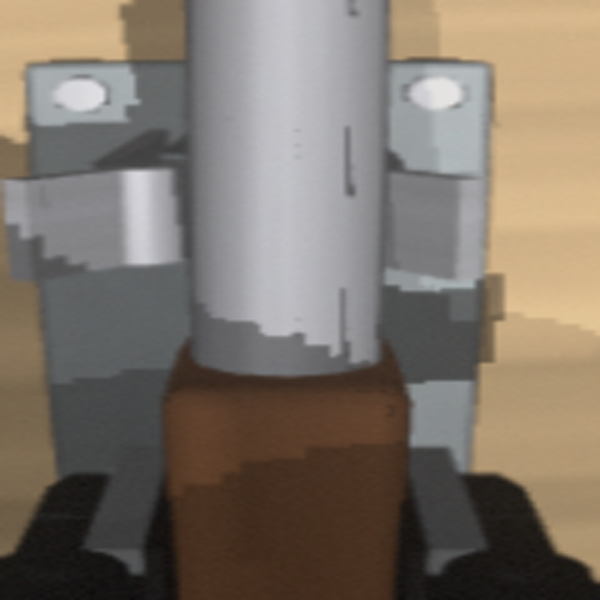

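View pics/side12c.png

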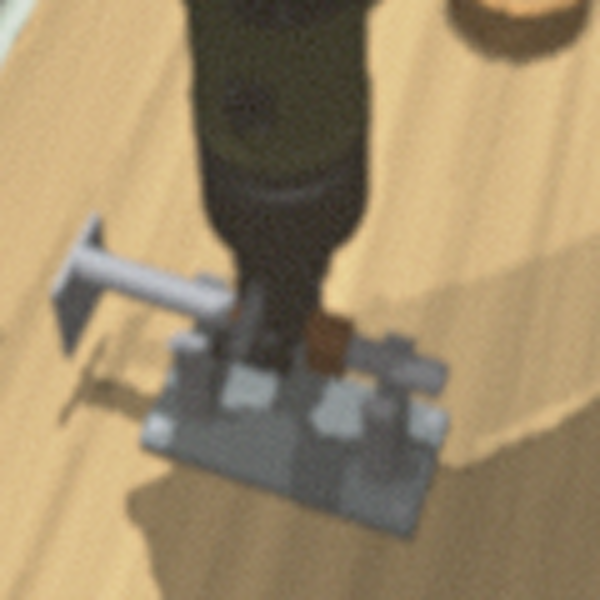

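```bash
python3 - <<'E'
from h import *
np.set_printoptions(precision=4,suppress=True)
f=lambda c,z:at('wrist',(c[0]/5+200,c[1]/3+85),z)
s=manip.get_state();e=s['eef_pos'];print(e)
L,Rr=f((27,65),.012),f((493,65),.012);print('plate far',L,Rr,(L+Rr)/2,np.linalg.norm(L-Rr))
L2,R2=f((55,470),.012),f((473,470),.012);print('plate near',(L2+R2)/2,np.linalg.norm(L2-R2))
L,Rr=f((5,185),.101),f((478,180),.101);print('jaw top out',L,Rr,(L+Rr)/2,np.linalg.norm(L-Rr))
for r in (150,300): a,b=f((189,r),e[2]+.0106),f((386,r),e[2]+.0106);print('shaft',(a+b)/2)
h=R.from_euler('z',-4.3,degrees=True)
print(h.apply([.05,0,0]))
im=cv2.imread('pics/top12.png'); cv2.imwrite('pics/top12c.png',cv2.resize(im[160:280,90:200],None,fx=5,fy=5,interpolation=cv2.INTER_CUBIC))
E
```

```text
[0.4481 0.34   0.0919]
plate far [0.5247 0.3728 0.012 ] [0.5191 0.3037 0.012 ] [0.5219 0.3382 0.012 ] 0.06933683226573518
plate near [0.4119 0.3465 0.012 ] 0.0703348758586997
jaw top out [0.5066 0.3614 0.101 ] [0.5039 0.3183 0.101 ] [0.5053 0.3398 0.101 ] 0.043148390336250286
shaft [0.5099 0.3352 0.1025]
shaft [0.4868 0.337  0.1025]
[ 0.0499 -0.0037  0.    ]
```

View pics/top12c.png

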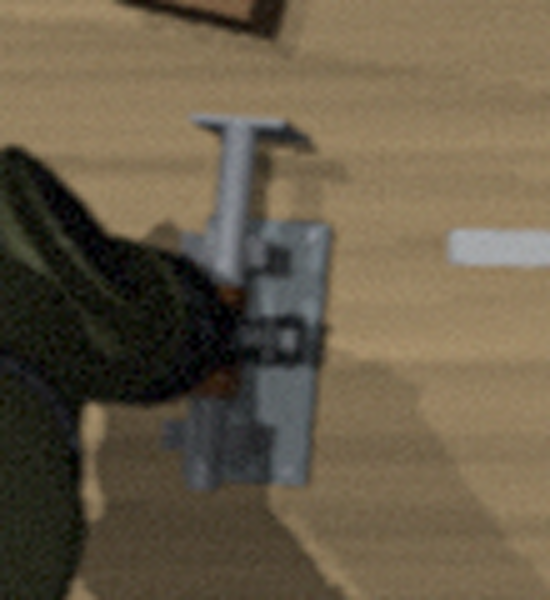

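>>> step_arm([
  [255,[-0.1,0,0],[0,0,0]],
  [255,[-0.3,0.1,0],[0,-0.1,-0.1]],
  [255,[-0.3,0.1,0],[0,-0.1,-0.1]],
  [255,[-0.3,0.1,0],[0,-0.1,-0.1]],
  [255,[-0.3,0.1,0],[0,-0.1,-0.1]],
  [255,[-0.3,0.1,0],[0,-0.1,-0.1]],
  [255,[-0.3,0.1,0],[0,-0.1,-0.1]],
  [255,[-0.3,0.1,0],[0,-0.1,-0.1]],
])

```text
time_s: 16.3
eef_pos: [0.4473, 0.343, 0.0918]
eef_rot: [-3.141, 0.002, -1.646]
contact_force: [2.0, -0.5, -1.5]
finger_gap: 0.0206
```

```bash
python3 go.py 0.447 0.3432 0.064 -94.3; python3 - <<'E'
from h import *
for n in ('wrist','side'):
  im=eyes.read_camera(n);cv2.imwrite(f'pics/{n}13.png',im[:,:,::-1])
im=cv2.imread('pics/wrist13.png'); cv2.imwrite('pics/wrist13c.png',cv2.resize(im[85:285,200:320],None,fx=5,fy=3,interpolation=cv2.INTER_CUBIC))
im=cv2.imread('pics/side13.png'); cv2.imwrite('pics/side13c.png',cv2.resize(im[250:350,200:300],None,fx=6,fy=6,interpolation=cv2.INTER_CUBIC))
E
```

```text
shift cm [-0.01  0.04  2.78] turn deg [-0.05  0.1  -0.01] from [0.45 0.34 0.09] yaw [-179.95    0.1   -94.31] F [ 1.98 -0.49 -1.47] gap 0.0206 t 16.3 q [-0.78  0.81  0.07  1.87 -0.12  0.45 -2.27]
```

View pics/wrist13c.png

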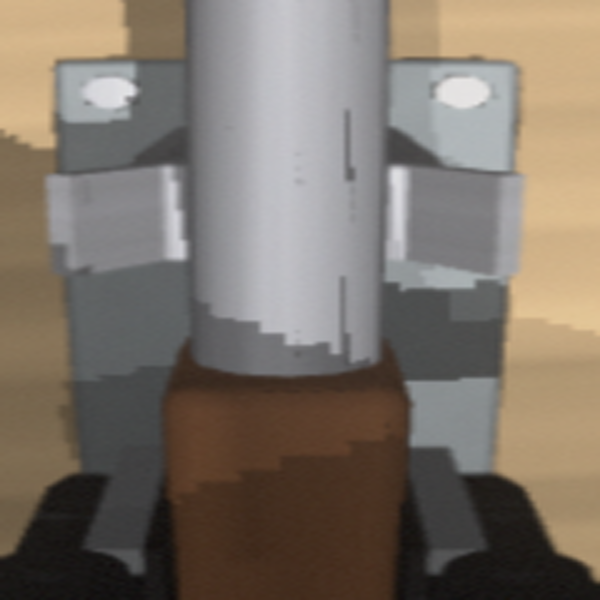

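View pics/side13c.png

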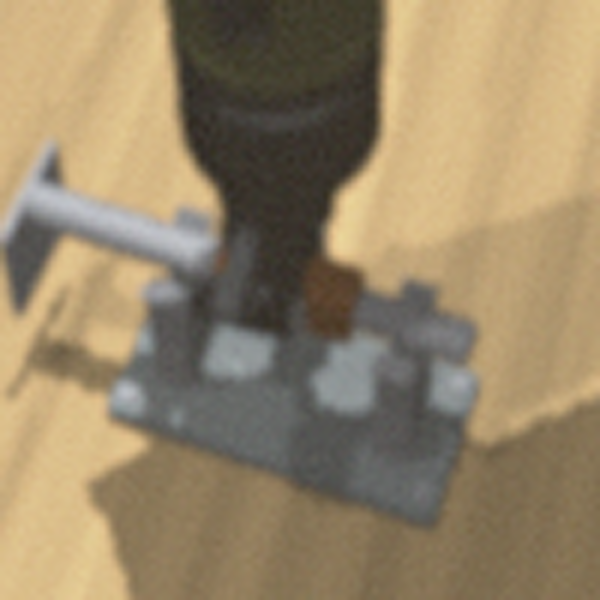

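>>> step_arm([
  [255,[0,0,0.4],[0,0.1,0]],
  [255,[0,0,0.9],[0,0.1,0]],
  [255,[0,0,1.4],[0,0.1,0]],
  [255,[0,0,1.9],[0,0.1,0]],
  [255,[0,0,2.3],[0,0.1,0]],
  [255,[0,0,2.7],[0,0.1,0]],
  [255,[0,0,2.9],[0,0.1,0]],
  [255,[0,0,2.9],[0,0.1,0]],
])

```text
time_s: 17.2
eef_pos: [0.4476, 0.3431, 0.0644]
eef_rot: [-3.14, 0.001, -1.646]
contact_force: [-2.1, -2.4, 18.4]
finger_gap: 0.0208
```

```bash
python3 go.py 0.447 0.3432 0.064 -94.3; python3 - <<'E'
from h import *
for n in ('wrist','side'):
  im=eyes.read_camera(n);cv2.imwrite(f'pics/{n}14.png',im[:,:,::-1])
im=cv2.imread('pics/wrist14.png'); cv2.imwrite('pics/wrist14c.png',cv2.resize(im[85:285,200:320],None,fx=5,fy=3,interpolation=cv2.INTER_CUBIC))
im=cv2.imread('pics/side14.png'); cv2.imwrite('pics/side14c.png',cv2.resize(im[250:350,200:300],None,fx=6,fy=6,interpolation=cv2.INTER_CUBIC))
E
```

```text
shift cm [-0.01  0.06  0.04] turn deg [-0.08  0.03 -0.01] from [0.45 0.34 0.06] yaw [-179.92    0.03  -94.31] F [-2.08 -2.4  18.36] gap 0.0208 t 17.2 q [-0.77  0.86  0.06  1.88 -0.12  0.4  -2.26]
```

View pics/wrist14c.png

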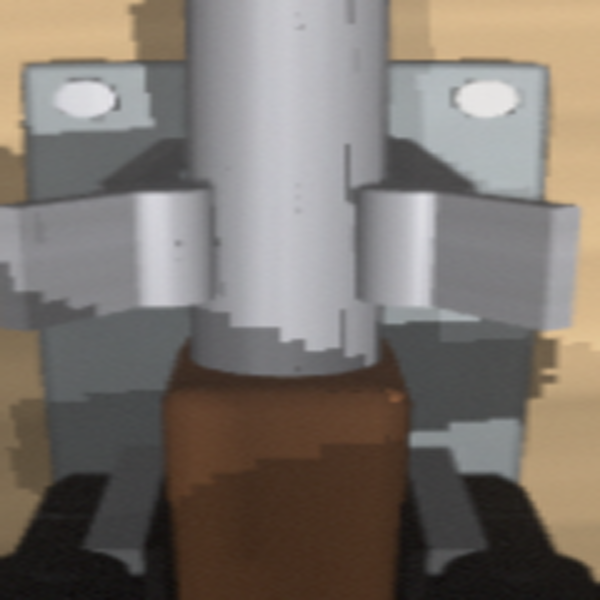

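View pics/side14c.png

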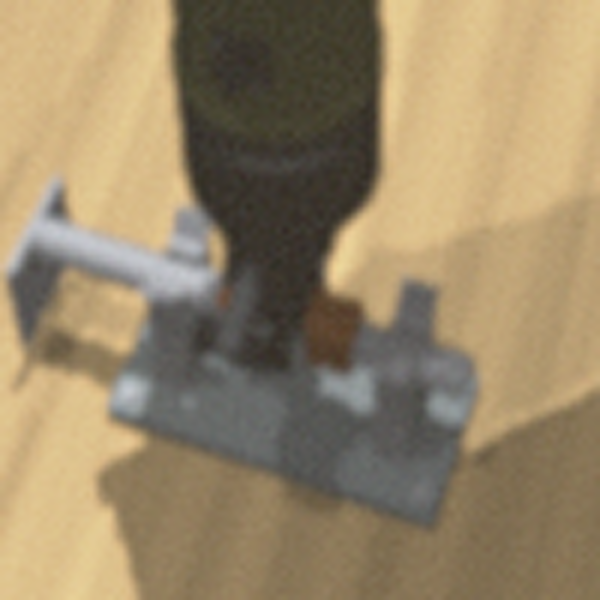

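The front jaws have closed over the shaft and TCP z matches the predicted seat. I'll do one more short press to make sure both clips are home.

>>> step_arm([
  [255,[0,0,0.2],[0,0,0]],
  [255,[0,0,0.3],[0,0,0]],
  [255,[0,0,0.4],[0,0,0]],
  [255,[0,0,0.4],[0,0,0]],
  [255,[0,0,0.4],[0,0,0]],
  [255,[0,0,0.4],[0,0,0]],
  [255,[0,0,0.4],[0,0,0]],
  [255,[0,0,0.4],[0,0,0]],
])

```text
time_s: 18.1
eef_pos: [0.4476, 0.3431, 0.0643]
eef_rot: [-3.139, 0.002, -1.646]
contact_force: [-7.3, -4.7, 38.2]
finger_gap: 0.0208
```

>>> step_arm([
  [255,[0,0,0],[0,0,0]],
  [255,[0,0,0],[0,0,0]],
  [0,[0,0,0],[0,0,0]],
  [0,[0,0,0],[0,0,0]],
  [0,[0,0,0],[0,0,0]],
  [0,[0,0,0],[0,0,0]],
  [0,[0,0,0],[0,0,0]],
  [0,[0,0,0],[0,0,0]],
])

```text
time_s: 18.9
eef_pos: [0.4476, 0.3431, 0.0642]
eef_rot: [-3.139, 0.002, -1.646]
contact_force: [0.0, 0.4, 0.4]
finger_gap: 0.0851
```

```bash
python3 go.py 0.447 0.3432 0.064 -94.3; python3 - <<'E'
from h import *
for n in ('wrist',):
  im=eyes.read_camera(n);cv2.imwrite(f'pics/{n}15.png',im[:,:,::-1])
E
```

```text
shift cm [-0.01  0.06  0.02] turn deg [-0.12  0.11 -0.03] from [0.45 0.34 0.06] yaw [-179.88    0.11  -94.33] F [0.02 0.38 0.39] gap 0.0851 t 18.9 q [-0.77  0.86  0.06  1.88 -0.12  0.4  -2.26]
```

View pics/wrist15.png

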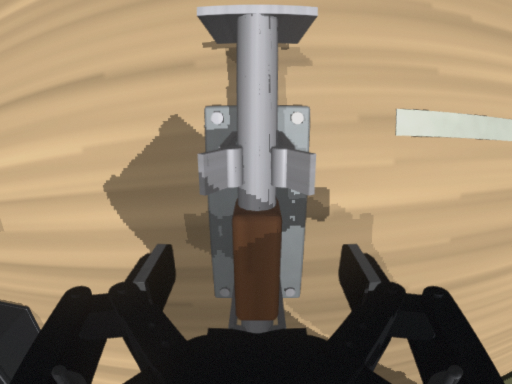

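Released cleanly. I'll retreat straight up.

>>> step_arm([
  [0,[0,0,-0.5],[0,0,0]],
  [0,[0,0,-2],[0,0,0]],
  [0,[0,0,-5],[0,0,0]],
  [0,[0,0,-8],[0,0,0]],
  [0,[0,0,-11],[0,0,0]],
  [0,[0,0,-14],[0,0,0]],
  [0,[0,0,-16],[0,0,0]],
  [0,[0,0,-17],[0,0,0]],
])

```text
time_s: 19.75
eef_pos: [0.448, 0.3432, 0.2366]
eef_rot: [-3.137, 0.004, -1.647]
contact_force: [0.3, -0.2, 0.1]
finger_gap: 0.085
```

>>> step_arm([
  [0,[0,1,0],[0,0,0]],
  [0,[0,2,-0.5],[0,0,0]],
  [0,[0,3,-1],[0,0,0]],
  [0,[0,3,-1],[0,0,0]],
  [0,[0,3,-1],[0,0,0]],
  [0,[0,3,-1],[0,0,0]],
  [0,[0,3,-1],[0,0,0]],
  [0,[0,3,-1],[0,0,0]],
])

```text
time_s: 20.55
eef_pos: [0.4183, 0.3453, 0.2462]
eef_rot: [-3.137, 0.004, -1.647]
contact_force: [0.7, -0.3, 0.1]
finger_gap: 0.0856
```

```bash
python3 - <<'E'
from h import *
np.set_printoptions(precision=4,suppress=True)
print(manip.get_state()['eef_pos'],manip.get_state()['contact_force'])
for n in ('wrist','side','top'):
  im=eyes.read_camera(n);cv2.imwrite(f'pics/{n}16.png',im[:,:,::-1])
im=cv2.imread('pics/top16.png'); cv2.imwrite('pics/top16c.png',cv2.resize(im[110:260,100:360],None,fx=3,fy=3,interpolation=cv2.INTER_CUBIC))
im=cv2.imread('pics/side16.png'); cv2.imwrite('pics/side16c.png',cv2.resize(im[130:350,160:320],None,fx=4,fy=2.7,interpolation=cv2.INTER_CUBIC))
E
```

```text
[0.4183 0.3453 0.2462] [ 0.6914 -0.2902  0.0915]
```

View pics/wrist16.png

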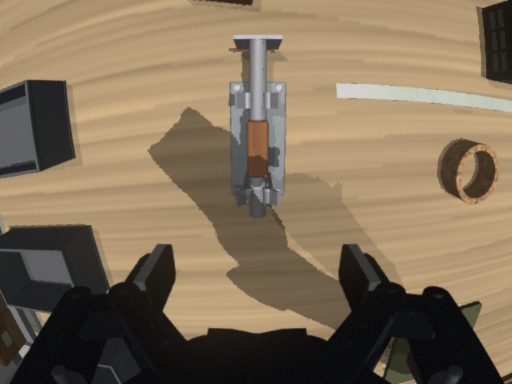

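View pics/top16c.png

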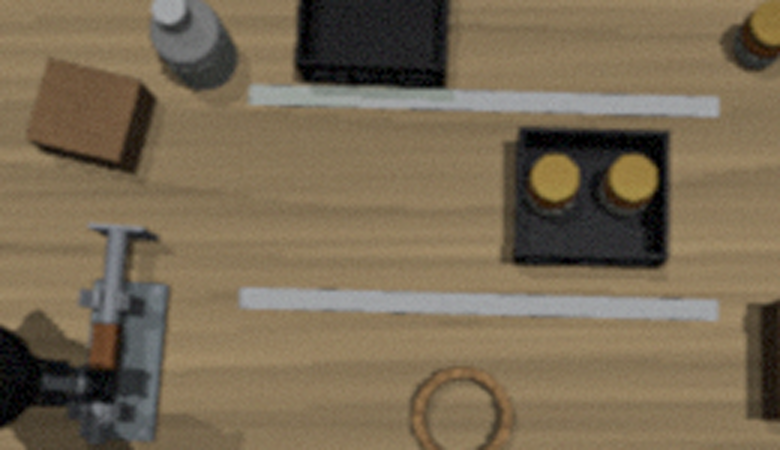

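View pics/side16c.png

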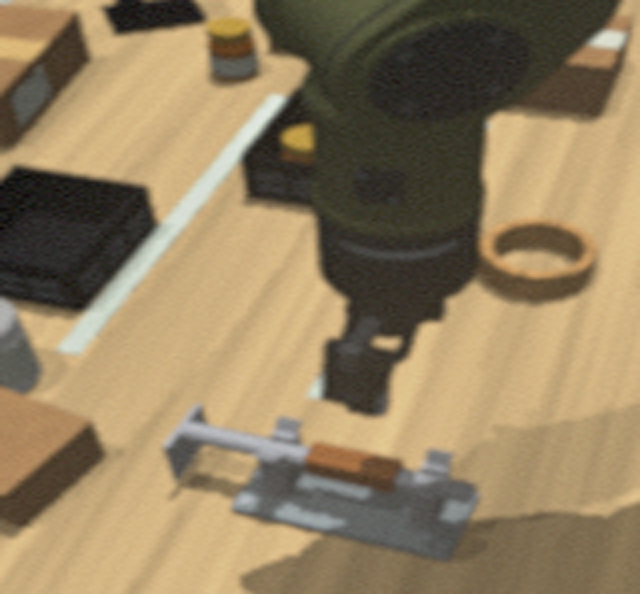

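```bash
python3 - <<'E'
from h import *
np.set_printoptions(precision=4,suppress=True)
f=lambda c,z:at('top',(c[0]/3+100,c[1]/3+110),z)
for c in ((519,130),(667,132),(514,262),(665,265)): print('rim',f(c,.075))
for c in ((518,106),(667,110),(514,295),(665,300)): print('line inner',f(c,0))
from cell import ticket
print(ticket.finish_job())
E
```

```text
rim [ 0.6505 -0.0312  0.075 ]
rim [ 0.6474 -0.1675  0.075 ]
rim [ 0.528  -0.0249  0.075 ]
rim [ 0.524  -0.1623  0.075 ]
line inner [ 0.6909 -0.0333  0.    ]
line inner [ 0.6856 -0.1793  0.    ]
line inner [ 0.505  -0.0269  0.    ]
line inner [ 0.4988 -0.1723 -0.    ]
the job is handed in; nothing more can be done
None
```

The job is done and handed in at about 20.7 s of the 54 s allowed. I hooked the jar crate behind its near wall and dragged it between the tape lines. I then pressed the hook into both clips, let go and moved clear.

- **Crate:** in the last top picture it stands between the lines with both jars upright. It measures about 23–25 mm from the near line and 38–40 mm from the far line.
- **Hook:** the shaft stopped hard at the predicted seat height (TCP z about 64 mm, with 38 N on the final press). The last pictures show it in both clips with the blade hanging down. The force fell to about 0 N after I let go.
- **Surroundings:** the empty crate and the other objects in the last pictures look to be where they were. I judged this by eye only.

**Disagreements:**
- The wrist camera put the crate 5–9 mm farther out than the top camera did, and the last wrist view puts the near gap closer to 31 mm. The crate is inside the lines on either reading.
- My first shaft alignment over the holder was about 4 mm off to the side. I corrected it from the wrist view before pressing.

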